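# Pack the drained slide basket away in stacked crates

## Task

Take the drained slide basket off the red safety hook of the drip stand, pressing the sprung brass keeper back with the basket's own handle bar so that the bar can lift out past the hook's nose, and set the basket down gently and upright on the floor of the green crate. Then lay the blue crate squarely on top of the green one, turned end for end so that the yellow ends are opposite and it stacks on the rim lugs above the basket instead of nesting down onto it. Keep the basket upright so that no slide drops out, leave the jar, beaker, bottle and tube rack where they stand, and let go of everything.

Things in the scene. Friction and masses are not known exactly. Their poses are not given: they have to be found in the camera images.
- stand: Drip stand, fixed: dark foot plate 165 x 110 mm, steel drip tray, upright 12 mm rod, clamp, red flat-bar safety hook 12 mm thick. Origin on the bench below the hook; own x points backwards, from the hook's nose to the rod (axis at x = +86 mm); the hook lies in its x-z plane, shank at x = +34 to +42 mm. Nothing on it is above 195 mm.
- hook_seat (a point): Centre of the hung bar in the hook's bowl: stand x = -4, y = 0, z = 160 mm; axes as the stand's. The bowl's floor is 3 mm below, level for 4 mm backwards, rising 2 mm over the next 14 mm backwards (own +x); the inside of the nose is 9 mm in front. With the bar 30 to 42 mm above here, bar and basket pass above and below the hook (59 mm from bar to slides); draw forward 75 mm before lifting higher.
- nose_tip (a point): Centre of the hook's rounded nose tip (radius 3.5 mm): stand x = -4, z = 181 mm, curled back straight over the hung bar, so the bar cannot rise straight up. To free it: lift the bar about 6 mm, move it back (own +x) 13 to 17 mm, so pressing the keeper, lift to 9 to 21 mm above this point, then go forward over the nose.
- keeper (a joint): Angle of the hook's sprung keeper, a brass tongue 30 mm long, 8 wide, 3 thick, on a cross pin at stand x = +14, z = 156 mm. 0 = shut: leaning forward against the inside of the nose tip, closing the mouth above the bar. Grows as it is pressed back (0.95 rad at most; 0.4 = upright, ample for the bar to pass). Takes 2 to 6 N at 10 mm above the pin; springs shut by itself.
- keeper_tip (a point): Free upper end of the keeper; shut, it is at stand x = +3 mm, z = 184 mm.
- basket: Steel wire basket of glass slides, 84 (own x) x 60 (own y) x 32 mm high, about 0.24 kg, with a rigid upright handle: two flat vertical straps at own x = 0 (10 mm wide, outer faces at own y = +-30 mm), free from 34 to 94 mm high, joined by a cross bar. Origin: centre of the underside, z up. It hangs on the hook, own y square to the hook; grip it across both straps from above.
- basket_bar (a point): Middle of the basket's round cross bar (6 mm diameter, along the basket's y), 92 mm above the basket's underside.
- crate_green: Green stack-and-nest crate, open, loose, about 0.3 kg. Rim 200 (own x) x 150 (own y) outside, 176 x 126 inside, 120 mm high; rim band 12 mm thick, 18 deep. Base 160 x 110 outside, floor 4 mm thick, clear floor at least 130 x 104 mm. Origin: centre of the underside, z up. The end at own +x has a yellow rim.
- crate_green_mark (a point): Middle of the green crate's yellow end, on top of the rim (own x = +94 mm, z = 120 mm).
- crate_green_lug (a point): Top of one of the green crate's four rim lugs: own x = +75, y = +22 mm, z = 110 mm. Two lugs on each end wall, at y = +22 and -41 mm, 14 mm wide, reaching in to x = +-69 mm, above grooves in the wall. A crate laid on with yellow ends together nests past them; turned end for end it stands on them, underside 110 mm above the green underside, with 8 mm of play in the rim.
- crate_blue: Blue crate, same shape, size and mass as the green one, yellow end at own +x; empty, loose on the bench. Origin: centre of the underside, z up. It can be gripped across the 12 mm rim band in the middle of a long side (own y = +-69 mm, rim top 120 mm high).
- crate_blue_mark (a point): Middle of the blue crate's yellow end, on top of the rim (own x = +94 mm, z = 120 mm).
- jar: Bystander: amber specimen jar with a white lid, 66 mm across, 85 mm high. Origin: centre of the underside.
- beaker: Bystander: clear glass beaker, 68 mm across, 90 mm high. Origin: centre of the underside.
- reagent: Bystander: brown reagent bottle with a black cap, 60 mm across, 140 mm high. Origin: centre of the underside.
- tube_rack: Bystander: cream test-tube rack, 60 mm (own x) x 195 mm (own y), 105 mm high, with four glass tubes whose tops are 132 mm high. Origin: centre of the underside.

How it is judged:
By the outcome, as a careful person would: the job done as asked, in the order asked, and still so for the second after the job is handed in, with the robot touching nothing.
It also fails if it takes over 69 s, if anything falls off the work surface, if the arm or the gripper's body presses on something with over 40 N, if the wrist force passes 120 N, or if a joint passes its speed limit or range.

## Robot

A 6-joint arm with a two-finger parallel gripper is mounted at the origin on the work surface. World frame = base frame: x ahead of the robot, y to its left, z up, the work surface at z = 0. Lengths are in m, angles in rad, forces in N, time in s.
With the tool pointing down it reaches from about 0.3 to 0.875 m from the base axis. Payload 6.4 kg.
Tool frame: the origin (TCP) lies at the very end of the fingers, on their centre line; the grasp point (between the pads) lies 19 mm behind it; z points along the fingers, y is the direction in which the jaws open and shut (so a half turn about z gives the same grasp; the last joint's range is limited). The gripper opens to 88 mm and grips with 3 to 60 N. Pads are 18 mm wide; open, the fingers measure 123 mm over their backs; the gripper's body (75 mm by 187 mm) begins 45 mm behind the grasp point.
Start: joints at [0.969, 0.181, 1.607, -0, 1.354, -0.206], TCP at [0.222, 0.531, 0.239] pointing down, gripper open.
Joint ranges: [-2.99, 2.99], [-0.89, 2.07], [0.3, 2.58], [-1.14, 4.28], [0, 2.63], [-3.12, 3.12]. Speed limits (rad/s): [2.57, 2.57, 3.01, 3.14, 3.14, 3.14].

## Interface

Orientations are given as a rotation vector (axis times angle).
In Python, from bench import * gives the robot as it stands. The module is installed in compiled form; this text tells all that it offers.
- The arm moves only by the tool servo_tool, never from a script. Its argument "moves" is a list of rows, each an object of numbers: "tx", "ty", "tz": the shift along the tool's x, y, z in units of 30 mm (1.0 is 30 mm); "rx", "ry", "rz": the turn, a rotation vector about the tool's x, y, z in units of 6 degrees (1.0 is 6 degrees); "grip": the closure, from 0 (fully open) to 1 (shut). In form: [{"tx": .., "ty": .., "tz": .., "rx": .., "ry": .., "rz": .., "grip": ..}, ...]. A call has exactly 10 rows; each row shifts and turns the commanded pose from where the row before left it, along the tool's axes as they then stand; what a row does not reach is not made up. A row lasts 1/10 s, in which the tool goes at most 50 mm and 8.59 degrees, less where a joint would pass 70% of its speed; a pose out of reach is approached as far as the arm can. A call is refused whole if a number of a shift passes 1 or a number of a turn 1, either way. A call with a gripper value outside its range is refused whole. The fingers move at their own pace and stop on an object; "grip_force" is the grip in N (left out, the last holds). Time passes only in rows, so rows that do not move let the fingers close, or fill a call up. It gives the time, the measured TCP pose, the force and the opening at its end, in the units of the state.
- get_state(): the state, without advancing time (a new reading comes with each control period).
- read_camera(name): name is "scene" or "top"; returns the picture (420x560x3 uint8, red, green, blue); there is no depth.
- camera_params(name): a dict with "intrinsics" (3x3 intrinsics, pixels), "world_to_cam" (4x4, takes a point from world to camera coordinates). Camera axes: x right, y down, z forward; pixel columns grow to the right and rows downward; lengths in m; the calibration is good to about 2 mm. A picture is of the moment at which its call begins. camera_params takes no time and is no camera call.
- hand_in(): hands the job in, once; it reports no verdict.
The state is a dict: "time_s": time; "qpos": joint angles; "joint_velocities": joint speeds; "tau": joint torques, N m; "position": TCP position; "eef_rot": TCP orientation; "contact_force": force on the tool from outside, world axes, zero at the start; "torque": the same for the moment, N m; "finger_gap": opening from 0.0 (shut) to 1.0 (fully open).
Only numpy, scipy, OpenCV 4.12 (cv2) and the standard library are available. Lean on these libraries where they do the work, as an engineer would, in place of code of your own. Each camera call takes 0.05 s, during which the arm holds its last target. There are 200 camera calls.

## Working session

There is one attempt and no reset: what is moved stays moved. The work goes in short steps, Python scripts to look and compute and a tool call to move; the robot and the scene stay as the last step left them, time stands still between calls to the robot, and variables do not carry over. Pictures are saved under pics/ and viewed, about 8 in all and at most 12, crops included, and the job is handed in when it is done.

Besides the shell and the picture viewer there is one more tool, called after "Call:" in YAML: its name, and indented under it one key for each argument. servo_tool: Moves the arm, as the interface text tells. Its arguments: {"type":"object","properties":{"moves":{"type":"array","items":{"type":"object","properties":{"tx":{"type":"number"},"ty":{"type":"number"},"tz":{"type":"number"},"rx":{"type":"number"},"ry":{"type":"number"},"rz":{"type":"number"},"grip":{"type":"number"}}}},"grip_force":{"type":"number"}},"required":["moves"]}

```bash
mkdir -p pics
python3 - <<'E'
from bench import *
import cv2,numpy as np
print(get_state())
for n in("scene","top"):
    im=read_camera(n); cv2.imwrite(f"pics/{n}0.png",im[:,:,::-1]); p=camera_params(n); print(n,p["intrinsics"],np.round(p["world_to_cam"],4))
E
```

```text
{'time_s': 0.0, 'qpos': array([ 9.68700505e-01,  1.81524539e-01,  1.60801067e+00, -1.42918518e-05,
        1.35378128e+00, -2.06308545e-01]), 'joint_velocities': array([-1.04627954e-04, -3.06702128e-05, -6.06434129e-04, -8.09050982e-04,
       -6.61658790e-04, -2.59947620e-04]), 'tau': array([ 1.15521507e-03, -4.33875346e+01, -3.41844392e+01,  7.02856947e-02,
        3.87740519e-02, -1.80746902e-04]), 'position': array([0.22136531, 0.53010124, 0.23781813]), 'eef_rot': array([-6.17515587e-01, -3.07962562e+00,  2.49767728e-03]), 'contact_force': array([ 0.09648037, -0.018606  ,  0.1187109 ]), 'torque': array([0.00336516, 0.0039615 , 0.03002807]), 'finger_gap': 1.0012523807459732}
scene [[432.46669904   0.         271.98911462]
 [  0.         432.46669904 214.65912399]
 [  0.           0.           1.        ]] [[-0.7487  0.6629 -0.0034  0.4068]
 [ 0.5447  0.6123 -0.573  -0.2605]
 [-0.3778 -0.4308 -0.8196  1.3234]
 [ 0.      0.      0.      1.    ]]
top [[390.43575262   0.         279.34629151]
 [  0.         390.43575262 208.12980719]
 [  0.           0.           1.        ]] [[-0.0134 -0.9997 -0.021   0.0358]
 [-0.9815  0.0172 -0.1908  0.6038]
 [ 0.1911  0.0181 -0.9814  0.8824]
 [ 0.      0.      0.      1.    ]]
```

View pics/scene0.png

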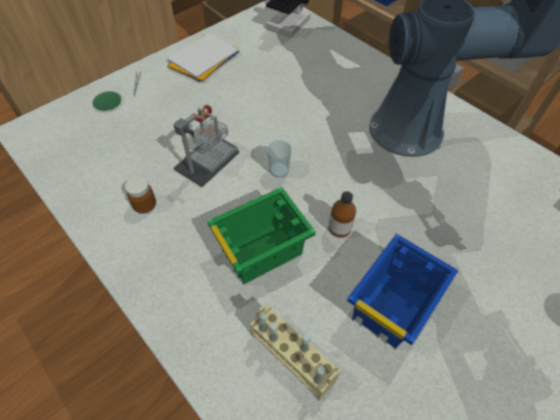

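View pics/top0.png

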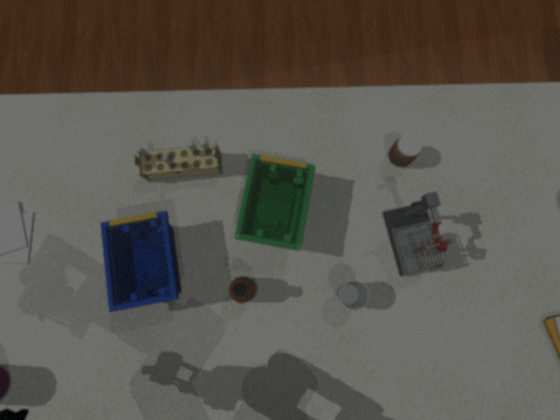

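```bash
cat > h.py <<'E'
from bench import *
import cv2,numpy as np
P={n:camera_params(n) for n in("scene","top")}
def ray(n,uv):
    p=P[n];R=p["world_to_cam"][:3,:3];t=p["world_to_cam"][:3,3]
    d=np.c_[np.atleast_2d(uv),np.ones(len(np.atleast_2d(uv)))]@np.linalg.inv(p["intrinsics"]).T@R
    return -R.T@t,d/np.linalg.norm(d,axis=1)[:,None]
def plane(n,uv,z):
    c,d=ray(n,uv); return c+d*((z-c[2])/d[:,2])[:,None]
def proj(n,X):
    p=P[n];c=np.atleast_2d(X)@p["world_to_cam"][:3,:3].T+p["world_to_cam"][:3,3];q=c@p["intrinsics"].T
    return q[:,:2]/q[:,2:]
def tri(uvs,uvt):
    A=np.zeros((3,3));b=np.zeros(3);L=[]
    for n,u in(("scene",uvs),("top",uvt)):
        c,d=ray(n,u);M=np.eye(3)-np.outer(d[0],d[0]);A+=M;b+=M@c
        L.append((c,M))
    x=np.linalg.solve(A,b); return x,[np.linalg.norm(M@(x-c)) for c,M in L]
def big(m):
    n,l,s,_=cv2.connectedComponentsWithStats(m.astype(np.uint8));return l==1+np.argmax(s[1:,4])
def crop(n,im,x0,y0,x1,y1,k,name):
    cv2.imwrite(f"pics/{name}.png",cv2.resize(im[y0:y1,x0:x1,::-1],None,fx=k,fy=k,interpolation=cv2.INTER_CUBIC))
E
python3 - <<'E'
from h import *
im={n:cv2.imread(f"pics/{n}0.png")[:,:,::-1] for n in P}
for n in P: print(n,ray(n,[[280,210]])[0])
for n in P:
    h=cv2.cvtColor(np.ascontiguousarray(im[n]),cv2.COLOR_RGB2HSV);H,S,V=[h[:,:,i].astype(int) for i in range(3)]
    for nm,lo,hi,box in(("green",50,80,(190,140,330,290)),("blue",105,128,(90,180,470,360))):
        m=(H>=lo)&(H<=hi)&(S>110)&(V>25)
        y=(H>=18)&(H<=30)&(S>150)&(V>80)
        m=big(m)
        near=cv2.dilate(m.astype(np.uint8),np.ones((9,9)))>0
        nn,l,s,c=cv2.connectedComponentsWithStats((y&(cv2.dilate(m.astype(np.uint8),np.ones((25,25)))>0)).astype(np.uint8))
        yy=l==1+np.argmax(s[1:,4])
        a=np.argwhere(m|yy)[:,::-1].astype(float)
        hull=cv2.convexHull(plane(n,a,.12)[:,:2].astype(np.float32))
        r=cv2.minAreaRect(hull)
        yc=plane(n,np.argwhere(yy)[:,::-1].mean(0),.12)[0]
        print(n,nm,np.round(r[0],4),np.round(r[1],4),r[2],"yellow",np.round(yc,4),"npx",m.sum(),yy.sum())
        ap=cv2.approxPolyDP(cv2.convexHull(a.astype(np.int32)),4,True)[:,0]
        print(ap.tolist(),np.round(plane(n,ap,.12)[:,:2],3).tolist())
crop("scene",im["scene"],165,95,245,190,6,"cs")
crop("top",im["top"],370,180,480,285,5.5,"ct")
a,b=cv2.imread("pics/cs.png"),cv2.imread("pics/ct.png")
H=max(a.shape[0],b.shape[0]);o=np.zeros((H,a.shape[1]+b.shape[1],3),np.uint8);o[:a.shape[0],:a.shape[1]]=a;o[:b.shape[0],a.shape[1]:]=b
print(o.shape)
cv2.imwrite("pics/c1.png",cv2.resize(o,None,fx=.7,fy=.7) if o.shape[1]>800 and False else o[:600,:])
E
```

```text
scene [0.94649744 0.45999218 0.93669742]
top [0.42448565 0.00944455 0.98196328]
scene green [0.6146 0.0527] [0.18   0.1992] 78.24596405029297 yellow [0.7025 0.0191 0.12  ] npx 5479 237
[[314, 232], [299, 254], [244, 282], [208, 221], [282, 188]] [[0.531, 0.129], [0.595, 0.147], [0.727, 0.12], [0.691, -0.053], [0.5, -0.012]]
scene blue [0.4961 0.3449] [0.2278 0.148 ] 9.899381637573242 yellow [0.5768 0.3605 0.12  ] npx 6353 418
[[457, 270], [411, 343], [395, 347], [353, 318], [348, 297], [396, 234]] [[0.373, 0.397], [0.57, 0.43], [0.599, 0.415], [0.616, 0.323], [0.59, 0.286], [0.398, 0.254]]
top green [0.6099 0.0344] [0.1457 0.1952] 78.50275421142578 yellow [0.701  0.0148 0.12  ] npx 3786 154
[[313, 166], [299, 248], [236, 237], [253, 155]] [[0.689, -0.053], [0.502, -0.017], [0.529, 0.123], [0.719, 0.085]]
top blue [0.4821 0.335 ] [0.1975 0.1566] 9.76970386505127 yellow [0.5733 0.3571 0.12  ] npx 5591 166
[[177, 297], [110, 310], [101, 223], [165, 212]] [[0.4, 0.25], [0.375, 0.394], [0.565, 0.428], [0.588, 0.284]]
(578, 1085, 3)
```

Run:
```python
from h import *
a=cv2.imread("pics/scene0.png")[98:178,168:240];b=cv2.imread("pics/top0.png")[185:280,380:465]
f=lambda i,s:cv2.resize(i,s,interpolation=cv2.INTER_CUBIC)
a=f(a,(400,444));b=f(b,(400,447))  # x5.5556 ; x4.706
o=np.zeros((450,800,3),np.uint8);o[:444,:400]=a;o[:447,400:]=cv2.convertScaleAbs(b,alpha=1.6);cv2.imwrite("pics/c1.png",o)
```

```text
(no output)
```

View pics/c1.png

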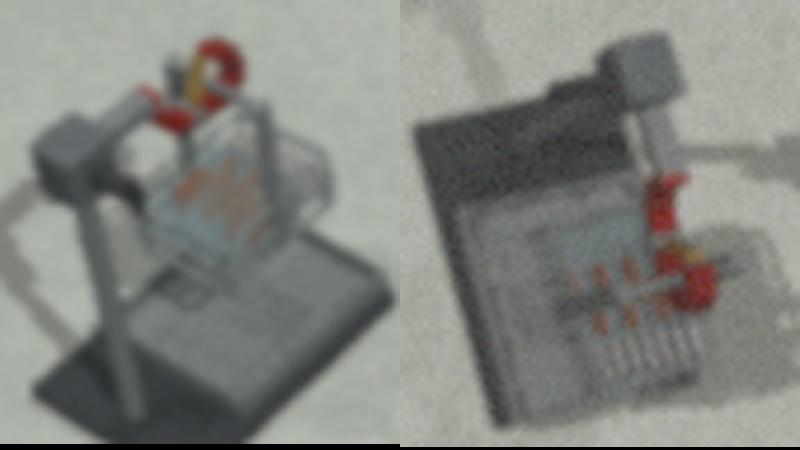

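Run:
```python
from h import *
S=lambda x,y:np.array([168+x/5.5556,98+y/5.5556]);T=lambda x,y:np.array([380+(x-400)/4.706,185+y/4.706])
for nm,s,t in(("strapR(-y)",S(175,62),T(735,263)),("strapL(+y)",S(263,103),T(590,300)),("nose",S(215,50),T(692,290))):
    print(nm,*tri(s,t))
for z in(.163,):
  for nm,s in(("R",S(175,62)),("L",S(263,103))): print("scene@z",nm,plane("scene",s,z))
  for nm,s in(("R",T(735,263)),("L",T(590,300))): print("top@z",nm,plane("top",s,z))
e=plane("top",[T(415,125),T(497,428)],.008);print("foot",e,np.degrees(np.arctan2(*(e[0]-e[1])[[1,0]])))
e=plane("scene",[S(35,390),S(245,420),S(392,300)],.008);print(e)
# red mask
for n in P:
    im=cv2.imread(f"pics/{n}0.png");h=cv2.cvtColor(im,cv2.COLOR_BGR2HSV).astype(int)
    m=((h[:,:,0]<6)|(h[:,:,0]>172))&(h[:,:,1]>120)&(h[:,:,2]>50);x0,y0,x1,y1=(165,95,245,190) if n=="scene" else (370,180,480,285)
    q=np.zeros_like(m);q[y0:y1,x0:x1]=m[y0:y1,x0:x1];a=np.argwhere(q)[:,::-1]
    w=plane(n,a,.18);
    print(n,len(a),a.min(0),a.max(0)); 
    nn,l,s,c=cv2.connectedComponentsWithStats(q.astype(np.uint8),connectivity=8);print(s[1:],c[1:])
```

```text
strapR(-y) [ 0.50713827 -0.33205854  0.16050541] [np.float64(0.0019209030797657154), np.float64(0.0019209030797656286)]
strapL(+y) [ 0.49484195 -0.26884984  0.16795437] [np.float64(0.0036763531875554185), np.float64(0.0036763531875554085)]
nose [ 0.4957974  -0.30817269  0.17569612] [np.float64(0.0006109114141874611), np.float64(0.0006109114141872818)]
scene@z R [[ 0.50774007 -0.32748907  0.163     ]]
scene@z L [[ 0.49369304 -0.27718239  0.163     ]]
top@z R [[ 0.50815208 -0.33263826  0.163     ]]
top@z L [[ 0.49278636 -0.26757369  0.163     ]]
foot [[ 0.60071903 -0.23453986  0.008     ]
 [ 0.44016902 -0.26665082  0.008     ]] 11.31025861295455
[[ 0.61881819 -0.33270465  0.008     ]
 [ 0.55079643 -0.24532881  0.008     ]
 [ 0.4434297  -0.2599631   0.008     ]]
scene 41 [196 106] [210 121]
[[205 106   6   7  20]
 [205 115   3   3   6]
 [196 118   6   4  15]] [[208.1        108.5       ]
 [205.66666667 115.83333333]
 [198.86666667 119.13333333]]
top 97 [433 223] [446 249]
[[433 223   5  11  41]
 [435 239   6   3  14]
 [440 242   7   8  40]
 [438 247   2   2   2]] [[435.04878049 228.73170732]
 [437.         240.21428571]
 [443.05       245.5       ]
 [438.5        247.5       ]]
```

Call:
servo_tool:
  moves:
    - {"rz":1,"grip":0}
    - {"rz":1}
    - {"rz":1}
    - {"rz":1}
    - {"rz":1}
    - {"rz":1}
    - {"rz":1}
    - {"rz":1}
    - {"rz":1}
    - {"rz":1}
  grip_force: 15

```text
invalid input
```

Call:
servo_tool:
  moves:
    - {"rz":1}
    - {"rz":1}
    - {"rz":1}
    - {"rz":1}
    - {"rz":1}
    - {"rz":1}
    - {"rz":1}
    - {"rz":1}
    - {"rz":1}
    - {"rz":1}

```text
invalid input
```

```bash
cat > g.py <<'E'
from bench import *
import numpy as np
from scipy.spatial.transform import Rotation as Ro
s=get_state();R=Ro.from_rotvec(s["eef_rot"]).as_matrix();p=s["position"]
def psi(): return np.degrees(np.arctan2(R[1,1],R[0,1]))
def to(x,y,z,yaw=None):
    d=R.T@(np.array([x,y,z])-p)
    print("t=%.2f pos"%s["time_s"],np.round(p,4),"psi %.2f"%psi(),"tilt",np.round(R[:2,2],4),"gap %.3f"%s["finger_gap"],"F",np.round(s["contact_force"],1))
    print("units t",np.round(d/.03,3),"rz",None if yaw is None else round((psi()-yaw)/6,3))
E
python3 -c "
from g import *
to(.501,-.301,.24,-78)"
```

```text
t=0.10 pos [0.2214 0.5302 0.2379] psi 67.32 tilt [-0.0009 -0.0013] gap 0.997 F [ 0.8 -1.   0. ]
units t [-19.281 -21.97   -0.042] rz 24.22
```

Call:
servo_tool:
  moves:
    - {"tx":0,"ty":0,"tz":0,"rx":0,"ry":0,"rz":1,"grip":0}
    - {"tx":0,"ty":0,"tz":0,"rx":0,"ry":0,"rz":1,"grip":0}
    - {"tx":0,"ty":0,"tz":0,"rx":0,"ry":0,"rz":1,"grip":0}
    - {"tx":0,"ty":0,"tz":0,"rx":0,"ry":0,"rz":1,"grip":0}
    - {"tx":0,"ty":0,"tz":0,"rx":0,"ry":0,"rz":1,"grip":0}
    - {"tx":0,"ty":0,"tz":0,"rx":0,"ry":0,"rz":1,"grip":0}
    - {"tx":0,"ty":0,"tz":0,"rx":0,"ry":0,"rz":1,"grip":0}
    - {"tx":0,"ty":0,"tz":0,"rx":0,"ry":0,"rz":1,"grip":0}
    - {"tx":0,"ty":0,"tz":0,"rx":0,"ry":0,"rz":1,"grip":0}
    - {"tx":0,"ty":0,"tz":0,"rx":0,"ry":0,"rz":1,"grip":0}
  grip_force: 15

```text
time_s: 1.1
position: [0.2215, 0.5303, 0.2382]
eef_rot: [2.08, 2.354, -0.002]
contact_force: [0.8, -0.0, -0.2]
finger_gap: 1.001
```

Call:
servo_tool:
  moves:
    - {"rz":1,"grip":0}
    - {"rz":1,"grip":0}
    - {"rz":1,"grip":0}
    - {"rz":1,"grip":0}
    - {"rz":1,"grip":0}
    - {"rz":1,"grip":0}
    - {"rz":1,"grip":0}
    - {"rz":1,"grip":0}
    - {"rz":1,"grip":0}
    - {"rz":1,"grip":0}

```text
invalid input
```

Call:
servo_tool:
  moves:
    - {"tx":-0.98,"ty":0.2,"tz":0,"rx":0,"ry":0,"rz":1,"grip":0}
    - {"tx":-0.95,"ty":0.3,"tz":0,"rx":0,"ry":0,"rz":1,"grip":0}
    - {"tx":-0.92,"ty":0.4,"tz":0,"rx":0,"ry":0,"rz":1,"grip":0}
    - {"tx":-0.87,"ty":0.49,"tz":0,"rx":0,"ry":0,"rz":1,"grip":0}
    - {"tx":-0.81,"ty":0.58,"tz":0,"rx":0,"ry":0,"rz":1,"grip":0}
    - {"tx":-0.75,"ty":0.66,"tz":0,"rx":0,"ry":0,"rz":1,"grip":0}
    - {"tx":-0.68,"ty":0.74,"tz":0,"rx":0,"ry":0,"rz":1,"grip":0}
    - {"tx":-0.59,"ty":0.8,"tz":0,"rx":0,"ry":0,"rz":1,"grip":0}
    - {"tx":-0.51,"ty":0.86,"tz":0,"rx":0,"ry":0,"rz":1,"grip":0}
    - {"tx":-0.41,"ty":0.91,"tz":0,"rx":0,"ry":0,"rz":1,"grip":0}

```text
time_s: 2.1
position: [0.3183, 0.2457, 0.2385]
eef_rot: [2.978, 0.999, -0.001]
contact_force: [0.1, 0.4, 0.1]
finger_gap: 1.001
```

Call:
servo_tool:
  moves:
    - {"tx":-0.32,"ty":0.95,"tz":0,"rx":0,"ry":0,"rz":1,"grip":0}
    - {"tx":-0.22,"ty":0.98,"tz":0,"rx":0,"ry":0,"rz":1,"grip":0}
    - {"tx":-0.11,"ty":1,"tz":0,"rx":0,"ry":0,"rz":1,"grip":0}
    - {"tx":0,"ty":1,"tz":0,"rx":0,"ry":0,"rz":1,"grip":0}
    - {"tx":0.1,"ty":1,"tz":0,"rx":0,"ry":0,"rz":0.2,"grip":0}
    - {"tx":0.1,"ty":1,"tz":0,"rx":0,"ry":0,"rz":0,"grip":0}
    - {"tx":0.1,"ty":1,"tz":0,"rx":0,"ry":0,"rz":0,"grip":0}
    - {"tx":0.1,"ty":1,"tz":0,"rx":0,"ry":0,"rz":0,"grip":0}
    - {"tx":0.1,"ty":1,"tz":0,"rx":0,"ry":0,"rz":0,"grip":0}
    - {"tx":0.1,"ty":1,"tz":0,"rx":0,"ry":0,"rz":0,"grip":0}

```text
time_s: 3.1
position: [0.4134, -0.0402, 0.2385]
eef_rot: [-3.124, -0.331, 0.0]
contact_force: [0.1, 0.7, 0.6]
finger_gap: 0.999
```

```bash
python3 -c "
from g import *
to(.501,-.301,.24,-78)"
```

```text
t=3.10 pos [ 0.4134 -0.0402  0.2385] psi -77.89 tilt [-0.0003  0.0002] gap 0.999 F [0.1 0.7 0.6]
units t [ 1.031  9.113 -0.053] rz 0.018
```

Call:
servo_tool:
  moves:
    - {"tx":0.1,"ty":1,"tz":0,"rx":0,"ry":0,"rz":0,"grip":0}
    - {"tx":0.1,"ty":1,"tz":0,"rx":0,"ry":0,"rz":0,"grip":0}
    - {"tx":0.1,"ty":1,"tz":0,"rx":0,"ry":0,"rz":0,"grip":0}
    - {"tx":0.1,"ty":1,"tz":0,"rx":0,"ry":0,"rz":0,"grip":0}
    - {"tx":0.1,"ty":1,"tz":0,"rx":0,"ry":0,"rz":0,"grip":0}
    - {"tx":0.1,"ty":1,"tz":0,"rx":0,"ry":0,"rz":0,"grip":0}
    - {"tx":0.1,"ty":1,"tz":0,"rx":0,"ry":0,"rz":0,"grip":0}
    - {"tx":0.1,"ty":1,"tz":0,"rx":0,"ry":0,"rz":0,"grip":0}
    - {"tx":0.1,"ty":0.7,"tz":0,"rx":0,"ry":0,"rz":0,"grip":0}
    - {"tx":0,"ty":0.2,"tz":0,"rx":0,"ry":0,"rz":0,"grip":0}

```text
time_s: 4.1
position: [0.4959, -0.2961, 0.238]
eef_rot: [-3.124, -0.329, 0.001]
contact_force: [-0.9, -0.1, -0.6]
finger_gap: 1.0
```

Run:
```python
from g import *
to(.501,-.301,.136,-78)
from h import *
im={n:read_camera(n) for n in P}
f=lambda i,s:cv2.resize(i,s,interpolation=cv2.INTER_CUBIC)
for n in P: cv2.imwrite(f"pics/{n}1.png",im[n][:,:,::-1])
a=f(im["scene"][80:170,165:245,::-1],(400,450));b=f(im["top"][180:285,370:465,::-1],(400,442))
o=np.zeros((450,800,3),np.uint8);o[:,:400]=a;o[:442,400:]=cv2.convertScaleAbs(b,alpha=1.6);cv2.imwrite("pics/c2.png",o)
```

```text
t=4.10 pos [ 0.4959 -0.2961  0.238 ] psi -77.97 tilt [-0.0007  0.0003] gap 1.000 F [-0.9 -0.1 -0.6]
units t [0.133 0.197 3.4  ] rz 0.005
```

View pics/c2.png

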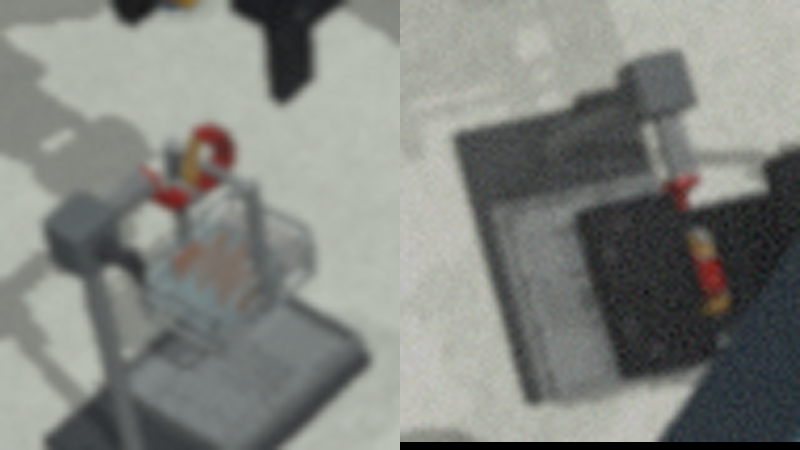

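Call:
servo_tool:
  moves:
    - {"tx":0.1,"ty":0.15,"tz":0.5,"rx":0,"ry":0,"rz":0,"grip":0}
    - {"tx":0.03,"ty":0.05,"tz":0.5,"rx":0,"ry":0,"rz":0,"grip":0}
    - {"tx":0,"ty":0,"tz":0.5,"rx":0,"ry":0,"rz":0,"grip":0}
    - {"tx":0,"ty":0,"tz":0.5,"rx":0,"ry":0,"rz":0,"grip":0}
    - {"tx":0,"ty":0,"tz":0.4,"rx":0,"ry":0,"rz":0,"grip":0}
    - {"tx":0,"ty":0,"tz":0.4,"rx":0,"ry":0,"rz":0,"grip":0}
    - {"tx":0,"ty":0,"tz":0.3,"rx":0,"ry":0,"rz":0,"grip":0}
    - {"tx":0,"ty":0,"tz":0.3,"rx":0,"ry":0,"rz":0,"grip":0}
    - {"tx":0,"ty":0,"tz":0,"rx":0,"ry":0,"rz":0,"grip":0}
    - {"tx":0,"ty":0,"tz":0,"rx":0,"ry":0,"rz":0,"grip":0}

```text
time_s: 5.2
position: [0.5011, -0.2995, 0.1368]
eef_rot: [3.124, 0.332, 0.0]
contact_force: [0.2, 0.2, 0.4]
finger_gap: 1.0
```

Run:
```python
from g import *
to(.501,-.302,.136,-78)
from h import *
im={n:read_camera(n) for n in P}
f=lambda i,s:cv2.resize(i,s,interpolation=cv2.INTER_CUBIC)
a=f(im["scene"][80:170,165:245,::-1],(400,450));b=f(im["top"][180:285,370:465,::-1],(400,442))
o=np.zeros((450,800,3),np.uint8);o[:,:400]=a;o[:442,400:]=cv2.convertScaleAbs(b,alpha=1.6);cv2.imwrite("pics/c3.png",o)
```

```text
t=5.20 pos [ 0.5011 -0.2995  0.1368] psi -77.88 tilt [ 0.0001 -0.0001] gap 1.000 F [0.2 0.2 0.4]
units t [-0.02   0.079  0.028] rz 0.02
```

View pics/c3.png

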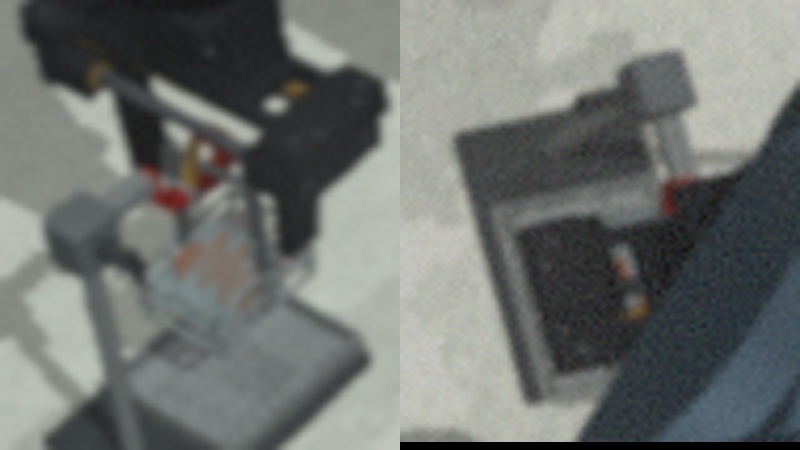

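Call:
servo_tool:
  moves:
    - {"tx":0,"ty":0.07,"tz":0,"rx":0,"ry":0,"rz":0,"grip":0.2}
    - {"tx":0,"ty":0,"tz":0,"rx":0,"ry":0,"rz":0,"grip":0.25}
    - {"tx":0,"ty":0,"tz":0,"rx":0,"ry":0,"rz":0,"grip":0.3}
    - {"tx":0,"ty":0,"tz":0,"rx":0,"ry":0,"rz":0,"grip":0.35}
    - {"tx":0,"ty":0,"tz":0,"rx":0,"ry":0,"rz":0,"grip":0.4}
    - {"tx":0,"ty":0,"tz":0,"rx":0,"ry":0,"rz":0,"grip":0.6}
    - {"tx":0,"ty":0,"tz":0,"rx":0,"ry":0,"rz":0,"grip":0.8}
    - {"tx":0,"ty":0,"tz":0,"rx":0,"ry":0,"rz":0,"grip":0.8}
    - {"tx":0,"ty":0,"tz":0,"rx":0,"ry":0,"rz":0,"grip":0.8}
    - {"tx":0,"ty":0,"tz":0,"rx":0,"ry":0,"rz":0,"grip":0.8}
  grip_force: 25

```text
time_s: 6.3
position: [0.5016, -0.3017, 0.137]
eef_rot: [3.123, 0.332, 0.0]
contact_force: [-0.7, -1.3, 3.1]
finger_gap: 0.676
```

```bash
python3 -c "
from g import *
to(.501,-.302,.136,-78);print(s['torque'])"
```

```text
t=6.30 pos [ 0.5016 -0.3017  0.137 ] psi -77.88 tilt [ 0.0004 -0.0005] gap 0.676 F [-0.7 -1.3  3.1]
units t [-0.02   0.006  0.032] rz 0.02
[-0.27110286  0.13974155  0.03592587]
```

Call:
servo_tool:
  moves:
    - {"tx":0,"ty":0,"tz":-0.1,"rx":0,"ry":0,"rz":0,"grip":0.8}
    - {"tx":0,"ty":0,"tz":-0.1,"rx":0,"ry":0,"rz":0,"grip":0.8}
    - {"tx":0,"ty":0,"tz":0,"rx":0,"ry":0,"rz":0,"grip":0.8}
    - {"tx":0.1,"ty":0,"tz":0,"rx":0,"ry":0,"rz":0,"grip":0.8}
    - {"tx":0.1,"ty":0,"tz":0,"rx":0,"ry":0,"rz":0,"grip":0.8}
    - {"tx":0.1,"ty":0,"tz":0,"rx":0,"ry":0,"rz":0,"grip":0.8}
    - {"tx":0.1,"ty":0,"tz":0,"rx":0,"ry":0,"rz":0,"grip":0.8}
    - {"tx":0.1,"ty":0,"tz":0,"rx":0,"ry":0,"rz":0,"grip":0.8}
    - {"tx":0,"ty":0,"tz":0,"rx":0,"ry":0,"rz":0,"grip":0.8}
    - {"tx":0,"ty":0,"tz":0,"rx":0,"ry":0,"rz":0,"grip":0.8}

```text
time_s: 7.3
position: [0.5157, -0.2983, 0.1426]
eef_rot: [-3.124, -0.332, 0.002]
contact_force: [-4.2, -1.3, -1.4]
finger_gap: 0.676
```

Run:
```python
from g import *
to(.501,-.302,.136,-78)
print(R.T@(p-np.array([.5016,-.3017,.137])),R.T@s["contact_force"])
from h import *
im=read_camera("scene")
cv2.imwrite("pics/c4.png",cv2.resize(im[80:170,165:245,::-1],(532,600),interpolation=cv2.INTER_CUBIC))
```

```text
t=7.30 pos [ 0.5157 -0.2983  0.1426] psi -77.88 tilt [-0.001   0.0002] gap 0.676 F [-4.2 -1.3 -1.4]
units t [-0.505  0.016  0.22 ] rz 0.021
[ 0.01448923 -0.0003256  -0.00560989] [-4.40576991  0.38397539  1.40999301]
```

View pics/c4.png

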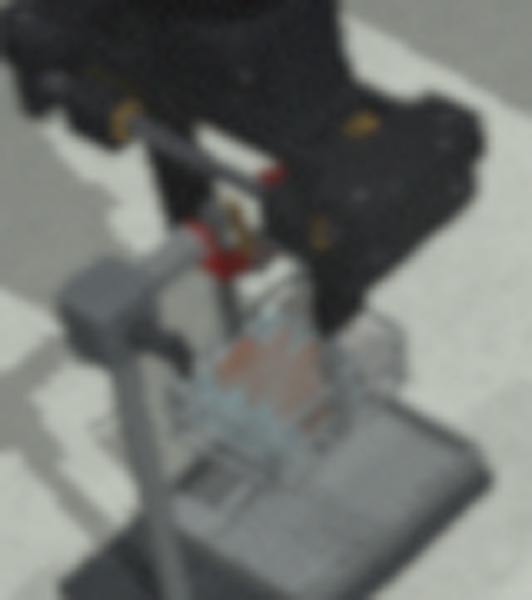

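Call:
servo_tool:
  moves:
    - {"tx":0.02,"ty":0,"tz":-0.15,"rx":0,"ry":0,"rz":0,"grip":0.8}
    - {"tx":0,"ty":0,"tz":-0.2,"rx":0,"ry":0,"rz":0,"grip":0.8}
    - {"tx":0,"ty":0,"tz":-0.2,"rx":0,"ry":0,"rz":0,"grip":0.8}
    - {"tx":0,"ty":0,"tz":-0.2,"rx":0,"ry":0,"rz":0,"grip":0.8}
    - {"tx":0,"ty":0,"tz":-0.15,"rx":0,"ry":0,"rz":0,"grip":0.8}
    - {"tx":0,"ty":0,"tz":-0.1,"rx":0,"ry":0,"rz":0,"grip":0.8}
    - {"tx":0,"ty":0,"tz":0,"rx":0,"ry":0,"rz":0,"grip":0.8}
    - {"tx":0,"ty":0,"tz":0,"rx":0,"ry":0,"rz":0,"grip":0.8}
    - {"tx":-0.1,"ty":0,"tz":0,"rx":0,"ry":0,"rz":0,"grip":0.8}
    - {"tx":-0.1,"ty":0,"tz":0,"rx":0,"ry":0,"rz":0,"grip":0.8}

```text
time_s: 8.35
position: [0.5105, -0.2993, 0.1723]
eef_rot: [-3.124, -0.332, 0.001]
contact_force: [0.3, -0.5, -3.9]
finger_gap: 0.675
```

Run:
```python
from g import *
to(.501,-.302,.136,-78)
print(R.T@(p-np.array([.5016,-.3017,.137])),R.T@s["contact_force"])
```

```text
t=8.35 pos [ 0.5105 -0.2993  0.1723] psi -77.86 tilt [-0.0005  0.0004] gap 0.675 F [ 0.3 -0.5 -3.9]
units t [-0.327  0.021  1.212] rz 0.023
[ 0.00914781 -0.0004747  -0.03534537] [0.14313374 0.58907706 3.87656251]
```

Call:
servo_tool:
  moves:
    - {"tx":-0.2,"ty":0,"tz":0,"rx":0,"ry":0,"rz":0,"grip":0.8}
    - {"tx":-0.3,"ty":0,"tz":0,"rx":0,"ry":0,"rz":0,"grip":0.8}
    - {"tx":-0.4,"ty":0,"tz":0,"rx":0,"ry":0,"rz":0,"grip":0.8}
    - {"tx":-0.5,"ty":0,"tz":0,"rx":0,"ry":0,"rz":0,"grip":0.8}
    - {"tx":-0.5,"ty":0,"tz":0,"rx":0,"ry":0,"rz":0,"grip":0.8}
    - {"tx":-0.5,"ty":0,"tz":0,"rx":0,"ry":0,"rz":0,"grip":0.8}
    - {"tx":-0.4,"ty":0,"tz":0,"rx":0,"ry":0,"rz":0,"grip":0.8}
    - {"tx":-0.2,"ty":0,"tz":0,"rx":0,"ry":0,"rz":0,"grip":0.8}
    - {"tx":0,"ty":0,"tz":0,"rx":0,"ry":0,"rz":0,"grip":0.8}
    - {"tx":0,"ty":0,"tz":0,"rx":0,"ry":0,"rz":0,"grip":0.8}

```text
time_s: 9.35
position: [0.423, -0.3185, 0.1729]
eef_rot: [3.124, 0.331, 0.001]
contact_force: [0.4, 0.2, -2.3]
finger_gap: 0.679
```

Run:
```python
from g import *
to(.608,.0345,.29,-101.8)
print(R.T@(p-np.array([.5016,-.3017,.137])))
from h import *
im={n:read_camera(n) for n in P}
for n in P: cv2.imwrite(f"pics/{n}2.png",im[n][:,:,::-1])
f=lambda i,s:cv2.resize(i,s,interpolation=cv2.INTER_CUBIC)
a=f(im["scene"][70:205,165:305,::-1],(467,450));b=f(im["top"][140:320,230:340,::-1],(275,450))
o=np.hstack([a,cv2.convertScaleAbs(b,alpha=1.6)]);cv2.imwrite("pics/c5.png",o)
```

```text
t=9.35 pos [ 0.423  -0.3185  0.1729] psi -77.90 tilt [ 0.0006 -0.0003] gap 0.679 F [ 0.4  0.2 -2.3]
units t [  8.499 -10.211  -3.902] rz 3.984
[-8.03540011e-02 -1.66893801e-05 -3.59697387e-02]
```

View pics/c5.png

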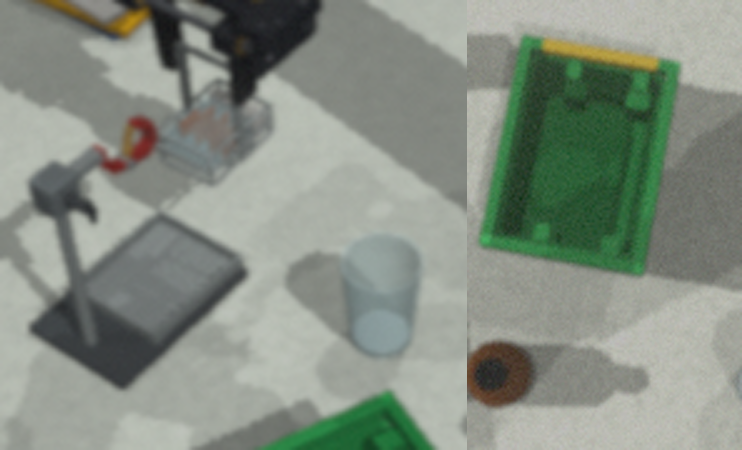

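Run:
```python
from g import *
from h import *
c=np.array([[252.4,155.2],[315.2,166],[300.4,249.6],[235.6,238]])
w=plane("top",c,.12)[:,:2];print(w,w.mean(0))
for i in range(4):
    d=w[(i+1)%4]-w[i];print(np.linalg.norm(d),np.degrees(np.arctan2(d[1],d[0]))%90-90)
g=w.mean(0)
ps=np.radians(-101.8);d=np.r_[g-p[:2]]
print("t in rotated", (d@[-np.sin(ps),np.cos(ps)])/.03,(d@[np.cos(ps),np.sin(ps)])/.03)
# scene lug/yellow check: project model corners
for n in P:
  q=np.radians(-11.8);M=np.array([[np.cos(q),-np.sin(q)],[np.sin(q),np.cos(q)]])
  X=[np.r_[g+M@[a,b],.12] for a,b in((.1,.075),(.1,-.075),(-.1,-.075),(-.1,.075),(.094,0))]
  print(n,np.round(proj(n,X),1).tolist())
```

```text
[[ 0.71816928  0.08598781]
 [ 0.68928886 -0.05823789]
 [ 0.49851011 -0.01979901]
 [ 0.52642004  0.123417  ]] [0.60809707 0.03284197]
0.14708885723905615 -11.323409319797904
0.194612630213344 -11.391670651318151
0.14591020798939447 -11.027579964247849
0.19536815540384386 -11.045171752637046
t in rotated 3.6376372525437106 -12.718541308233318
scene [[235.8, 269.5], [206.0, 218.8], [281.3, 184.9], [315.1, 230.0], [222.8, 242.0]]
top [[252.5, 153.9], [316.4, 165.4], [300.6, 251.3], [234.1, 238.4], [283.8, 162.1]]
```

Call:
servo_tool:
  moves:
    - {"tx":0,"ty":0,"tz":-0.3,"rx":0,"ry":0,"rz":0,"grip":0.8}
    - {"tx":0,"ty":0,"tz":-0.6,"rx":0,"ry":0,"rz":0,"grip":0.8}
    - {"tx":0,"ty":0,"tz":-0.8,"rx":0,"ry":0,"rz":0,"grip":0.8}
    - {"tx":0,"ty":0,"tz":-0.8,"rx":0,"ry":0,"rz":0,"grip":0.8}
    - {"tx":0,"ty":0,"tz":-0.5,"rx":0,"ry":0,"rz":0.4,"grip":0.8}
    - {"tx":0,"ty":0,"tz":-0.3,"rx":0,"ry":0,"rz":0.8,"grip":0.8}
    - {"tx":0,"ty":0,"tz":0,"rx":0,"ry":0,"rz":0.9,"grip":0.8}
    - {"tx":0,"ty":0,"tz":0,"rx":0,"ry":0,"rz":0.9,"grip":0.8}
    - {"tx":0,"ty":0,"tz":0,"rx":0,"ry":0,"rz":0.7,"grip":0.8}
    - {"tx":0,"ty":0,"tz":0,"rx":0,"ry":0,"rz":0.28,"grip":0.8}

```text
time_s: 10.45
position: [0.4232, -0.3182, 0.2724]
eef_rot: [3.124, -0.324, 0.001]
contact_force: [0.1, 0.0, -2.3]
finger_gap: 0.678
```

Call:
servo_tool:
  moves:
    - {"tx":0.14,"ty":-0.5,"tz":0,"rx":0,"ry":0,"rz":0,"grip":0.8}
    - {"tx":0.26,"ty":-0.9,"tz":0,"rx":0,"ry":0,"rz":0,"grip":0.8}
    - {"tx":0.29,"ty":-1,"tz":0,"rx":0,"ry":0,"rz":0,"grip":0.8}
    - {"tx":0.29,"ty":-1,"tz":0,"rx":0,"ry":0,"rz":0,"grip":0.8}
    - {"tx":0.29,"ty":-1,"tz":0,"rx":0,"ry":0,"rz":0,"grip":0.8}
    - {"tx":0.29,"ty":-1,"tz":0,"rx":0,"ry":0,"rz":0,"grip":0.8}
    - {"tx":0.29,"ty":-1,"tz":0,"rx":0,"ry":0,"rz":0,"grip":0.8}
    - {"tx":0.29,"ty":-1,"tz":0,"rx":0,"ry":0,"rz":0,"grip":0.8}
    - {"tx":0.29,"ty":-1,"tz":0,"rx":0,"ry":0,"rz":0,"grip":0.8}
    - {"tx":0.29,"ty":-1,"tz":0,"rx":0,"ry":0,"rz":0,"grip":0.8}

```text
time_s: 11.45
position: [0.5607, -0.0564, 0.272]
eef_rot: [-3.125, 0.318, -0.0]
contact_force: [-0.6, -0.3, -2.1]
finger_gap: 0.674
```

Call:
servo_tool:
  moves:
    - {"tx":0.29,"ty":-1,"tz":0,"rx":0,"ry":0,"rz":0,"grip":0.8}
    - {"tx":0.29,"ty":-1,"tz":0,"rx":0,"ry":0,"rz":0,"grip":0.8}
    - {"tx":0.24,"ty":-0.8,"tz":0,"rx":0,"ry":0,"rz":0,"grip":0.8}
    - {"tx":0.13,"ty":-0.54,"tz":0,"rx":0,"ry":0,"rz":0,"grip":0.8}
    - {"tx":0,"ty":0,"tz":0.3,"rx":0,"ry":0,"rz":0,"grip":0.8}
    - {"tx":0,"ty":0,"tz":0.5,"rx":0,"ry":0,"rz":0,"grip":0.8}
    - {"tx":0,"ty":0,"tz":0.5,"rx":0,"ry":0,"rz":0,"grip":0.8}
    - {"tx":0,"ty":0,"tz":0.3,"rx":0,"ry":0,"rz":0,"grip":0.8}
    - {"tx":0,"ty":0,"tz":0,"rx":0,"ry":0,"rz":0,"grip":0.8}
    - {"tx":0,"ty":0,"tz":0,"rx":0,"ry":0,"rz":0,"grip":0.8}

```text
time_s: 12.45
position: [0.6083, 0.0328, 0.2235]
eef_rot: [3.125, -0.323, -0.001]
contact_force: [0.2, 0.2, -3.1]
finger_gap: 0.676
```

Run:
```python
from g import *
to(.609,.0335,.075,-101.3)
from h import *
im=read_camera("scene")
cv2.imwrite("pics/c6.png",cv2.resize(im[140:300,190:350,::-1],(600,600),interpolation=cv2.INTER_CUBIC))
```

```text
t=12.45 pos [0.6083 0.0328 0.2235] psi -101.81 tilt [-0.0006  0.    ] gap 0.676 F [ 0.2  0.2 -3.1]
units t [ 0.02  -0.028  4.949] rz -0.085
```

View pics/c6.png

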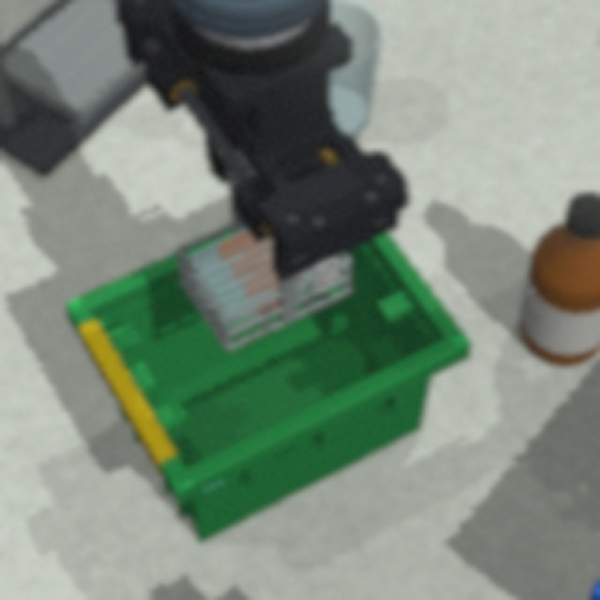

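Call:
servo_tool:
  moves:
    - {"tx":0.02,"ty":-0.03,"tz":0.4,"rx":0,"ry":0,"rz":-0.08,"grip":0.8}
    - {"tx":0,"ty":0,"tz":0.7,"rx":0,"ry":0,"rz":0,"grip":0.8}
    - {"tx":0,"ty":0,"tz":0.7,"rx":0,"ry":0,"rz":0,"grip":0.8}
    - {"tx":0,"ty":0,"tz":0.7,"rx":0,"ry":0,"rz":0,"grip":0.8}
    - {"tx":0,"ty":0,"tz":0.7,"rx":0,"ry":0,"rz":0,"grip":0.8}
    - {"tx":0,"ty":0,"tz":0.6,"rx":0,"ry":0,"rz":0,"grip":0.8}
    - {"tx":0,"ty":0,"tz":0.4,"rx":0,"ry":0,"rz":0,"grip":0.8}
    - {"tx":0,"ty":0,"tz":0.3,"rx":0,"ry":0,"rz":0,"grip":0.8}
    - {"tx":0,"ty":0,"tz":0.1,"rx":0,"ry":0,"rz":0,"grip":0.8}
    - {"tx":0,"ty":0,"tz":0,"rx":0,"ry":0,"rz":0,"grip":0.8}

```text
time_s: 13.5
position: [0.6094, 0.0341, 0.0858]
eef_rot: [3.126, -0.309, 0.0]
contact_force: [0.3, -0.4, -2.5]
finger_gap: 0.676
```

Call:
servo_tool:
  moves:
    - {"tx":0,"ty":0,"tz":0.06,"rx":0,"ry":0,"rz":0,"grip":0.8}
    - {"tx":0,"ty":0,"tz":0.06,"rx":0,"ry":0,"rz":0,"grip":0.8}
    - {"tx":0,"ty":0,"tz":0.06,"rx":0,"ry":0,"rz":0,"grip":0.8}
    - {"tx":0,"ty":0,"tz":0.05,"rx":0,"ry":0,"rz":0,"grip":0.8}
    - {"tx":0,"ty":0,"tz":0.03,"rx":0,"ry":0,"rz":0,"grip":0.8}
    - {"tx":0,"ty":0,"tz":0.03,"rx":0,"ry":0,"rz":0,"grip":0.8}
    - {"tx":0,"ty":0,"tz":0.02,"rx":0,"ry":0,"rz":0,"grip":0.8}
    - {"tx":0,"ty":0,"tz":0,"rx":0,"ry":0,"rz":0,"grip":0.8}
    - {"tx":0,"ty":0,"tz":0,"rx":0,"ry":0,"rz":0,"grip":0.8}
    - {"tx":0,"ty":0,"tz":0,"rx":0,"ry":0,"rz":0,"grip":0.8}

```text
time_s: 14.5
position: [0.6093, 0.0341, 0.0765]
eef_rot: [3.126, -0.309, 0.0]
contact_force: [-0.5, -0.5, -2.3]
finger_gap: 0.679
```

Call:
servo_tool:
  moves:
    - {"tx":0,"ty":0,"tz":0.03,"rx":0,"ry":0,"rz":0,"grip":0.8}
    - {"tx":0,"ty":0,"tz":0.03,"rx":0,"ry":0,"rz":0,"grip":0.8}
    - {"tx":0,"ty":0,"tz":0.03,"rx":0,"ry":0,"rz":0,"grip":0.8}
    - {"tx":0,"ty":0,"tz":0.03,"rx":0,"ry":0,"rz":0,"grip":0.8}
    - {"tx":0,"ty":0,"tz":0,"rx":0,"ry":0,"rz":0,"grip":0.8}
    - {"tx":0,"ty":0,"tz":0,"rx":0,"ry":0,"rz":0,"grip":0.8}
    - {"tx":0,"ty":0,"tz":0,"rx":0,"ry":0,"rz":0,"grip":0.8}
    - {"tx":0,"ty":0,"tz":0,"rx":0,"ry":0,"rz":0,"grip":0.8}
    - {"tx":0,"ty":0,"tz":0,"rx":0,"ry":0,"rz":0,"grip":0.8}
    - {"tx":0,"ty":0,"tz":0,"rx":0,"ry":0,"rz":0,"grip":0.8}

```text
time_s: 15.5
position: [0.6094, 0.0342, 0.0734]
eef_rot: [3.126, -0.309, 0.001]
contact_force: [-2.8, 0.9, 4.9]
finger_gap: 0.678
```

Call:
servo_tool:
  moves:
    - {"tx":0,"ty":0,"tz":-0.02,"rx":0,"ry":0,"rz":0,"grip":0.8}
    - {"tx":0,"ty":0,"tz":0,"rx":0,"ry":0,"rz":0,"grip":0.3}
    - {"tx":0,"ty":0,"tz":0,"rx":0,"ry":0,"rz":0,"grip":0.27}
    - {"tx":0,"ty":0,"tz":0,"rx":0,"ry":0,"rz":0,"grip":0.24}
    - {"tx":0,"ty":0,"tz":0,"rx":0,"ry":0,"rz":0,"grip":0.2}
    - {"tx":0,"ty":0,"tz":0,"rx":0,"ry":0,"rz":0,"grip":0.2}
    - {"tx":0,"ty":0,"tz":0,"rx":0,"ry":0,"rz":0,"grip":0.2}
    - {"tx":0,"ty":0,"tz":0,"rx":0,"ry":0,"rz":0,"grip":0.2}
    - {"tx":0,"ty":0,"tz":-0.1,"rx":0,"ry":0,"rz":0,"grip":0.2}
    - {"tx":0,"ty":0,"tz":-0.2,"rx":0,"ry":0,"rz":0,"grip":0.2}

```text
time_s: 16.5
position: [0.6089, 0.0342, 0.0823]
eef_rot: [-3.126, 0.309, 0.001]
contact_force: [0.3, -0.2, -0.5]
finger_gap: 0.801
```

Run:
```python
from g import *
to(.609,.0335,.25,-101.3)
# blue with top view
from h import *
im=read_camera("top")
cv2.imwrite("pics/c7.png",cv2.convertScaleAbs(cv2.resize(im[195:325,80:210,::-1],(600,600),interpolation=cv2.INTER_CUBIC),alpha=1.6))
```

```text
t=16.50 pos [0.6089 0.0342 0.0823] psi -101.28 tilt [-0.0009  0.0001] gap 0.801 F [ 0.3 -0.2 -0.5]
units t [ 3.00e-03  2.30e-02 -5.59e+00] rz 0.004
```

View pics/c7.png

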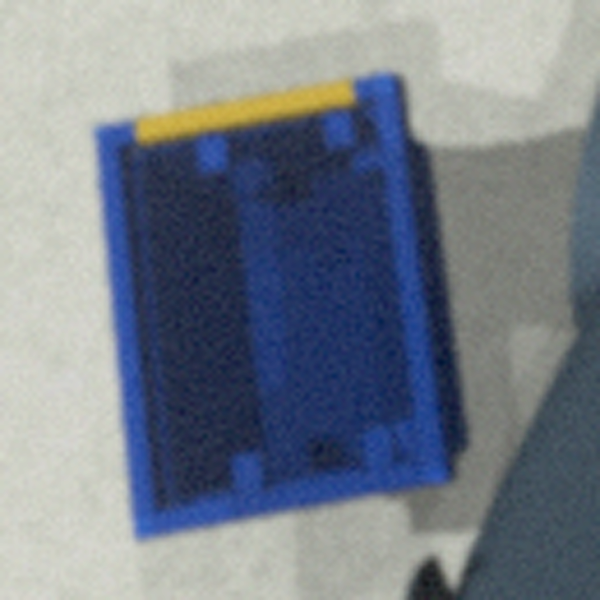

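Call:
servo_tool:
  moves:
    - {"tx":0,"ty":0,"tz":-0.3,"rx":0,"ry":0,"rz":0,"grip":0.2}
    - {"tx":0,"ty":0,"tz":-0.6,"rx":0,"ry":0,"rz":0,"grip":0.2}
    - {"tx":0,"ty":0,"tz":-1,"rx":0,"ry":0,"rz":0,"grip":0.2}
    - {"tx":0,"ty":0,"tz":-1,"rx":0,"ry":0,"rz":0,"grip":0.2}
    - {"tx":0,"ty":0,"tz":-1,"rx":0,"ry":0,"rz":0,"grip":0.2}
    - {"tx":0,"ty":0,"tz":-1,"rx":0,"ry":0,"rz":-1,"grip":0.2}
    - {"tx":0,"ty":0,"tz":-0.7,"rx":0,"ry":0,"rz":-1,"grip":0.2}
    - {"tx":0,"ty":0,"tz":0,"rx":0,"ry":0,"rz":-1,"grip":0.2}
    - {"tx":0,"ty":0,"tz":0,"rx":0,"ry":0,"rz":-0.5,"grip":0.2}
    - {"tx":0,"ty":0,"tz":0,"rx":0,"ry":0,"rz":0,"grip":0.2}

```text
time_s: 17.55
position: [0.6093, 0.0342, 0.2514]
eef_rot: [3.13, 0.267, 0.002]
contact_force: [0.3, -0.1, -0.0]
finger_gap: 0.801
```

Run:
```python
from g import *
from h import *
c=np.array([[97,128],[403,73],[447,478],[139,538]])/(600/130)+[80,195]
w=plane("top",c-.4,.12)[:,:2];g=w.mean(0);print(w,g)
A=[]
for i in range(4):
    d=w[(i+1)%4]-w[i];A.append(np.degrees(np.arctan2(d[1],d[0]))%90);print(np.linalg.norm(d),A[-1])
th=np.radians(np.mean(A));y=np.array([-np.sin(th),np.cos(th)]);x=np.array([np.cos(th),np.sin(th)])
X=[np.r_[g+a*x+b*y,.12] for a,b in((.1,.075),(.1,-.075),(-.1,-.075),(-.1,.075),(.094,0))]
print("scene pred",np.round(proj("scene",X),1).tolist())
print("grip",g+.069*y,np.degrees(th)); to(*(g+.069*y),.25,np.degrees(th)-90)
im=read_camera("scene");top=read_camera("top");cv2.imwrite("pics/scene3.png",im[:,:,::-1]);cv2.imwrite("pics/top3.png",top[:,:,::-1])
a=cv2.resize(im[170:300,195:335,::-1],(420,390),interpolation=cv2.INTER_CUBIC);b=cv2.resize(im[220:350,340:465,::-1],(375,390),interpolation=cv2.INTER_CUBIC)
cv2.imwrite("pics/c8.png",np.hstack([a,b]))
```

```text
[[0.5667446  0.42893092]
 [0.59150476 0.27958675]
 [0.39768777 0.25072703]
 [0.37214837 0.39457989]] [0.48202137 0.33845615]
0.15138278232188085 9.413591631613315
0.19595384951293077 8.469221832493844
0.14610238179409532 10.067298501485212
0.19760486880619046 10.010981369256852
scene pred [[411.0, 341.9], [345.1, 296.1], [394.6, 231.7], [457.0, 269.2], [378.6, 316.0]]
grip [0.47064464 0.40651179] 9.490273333712306
t=17.55 pos [0.6093 0.0342 0.2514] psi -80.25 tilt [ 0.0011 -0.0001] gap 0.801 F [ 0.3 -0.1 -0. ]
units t [ -2.455 -13.014   0.04 ] rz 0.042
```

View pics/c8.png

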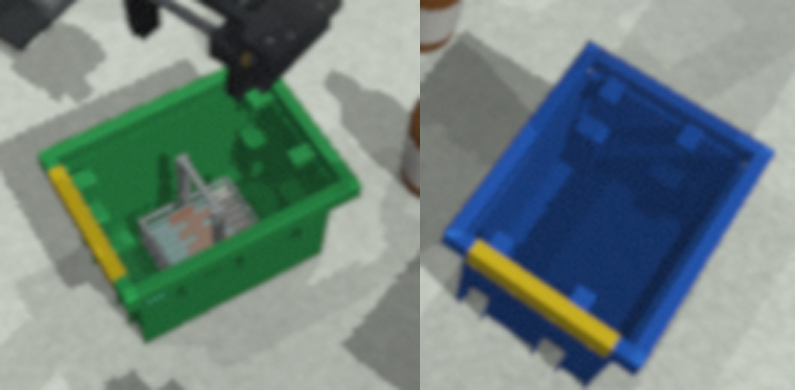

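Run:
```python
from h import *
B=np.array([[412.7,344],[348.3,299],[397.3,234],[457.7,270.7]])-.3
G=np.array([[239,270.7],[208.3,223.3],[315,231.7]])-.3
for nm,c in(("B",B),("G",G)):
    w=plane("scene",c,.12)[:,:2]
    ctr=w.mean(0) if nm=="B" else (w[1]+w[2])/2
    print(nm,ctr); 
    for i in range(len(w)-1):
        d=w[i+1]-w[i];print(np.linalg.norm(d),np.degrees(np.arctan2(d[1],d[0]))%90)
    print(w)
```

```text
B [0.48261269 0.34372831]
0.1460944421650023 9.331539388647457
0.1997058932297411 9.715316357634123
0.1450084585147625 9.139386179150165
[[0.56902517 0.43290773]
 [0.59271395 0.28874661]
 [0.39587216 0.25504567]
 [0.37283948 0.39821322]]
G [0.61149075 0.03994177]
0.1423127353524441 80.36946506704717
0.24247400015752874 42.98106109760718
[[ 0.71795296  0.09155444]
 [ 0.69414487 -0.04875269]
 [ 0.52883662  0.12863622]]
```

Call:
servo_tool:
  moves:
    - {"tx":-0.19,"ty":-1,"tz":0,"rx":0,"ry":0,"rz":0.04,"grip":0.55}
    - {"tx":-0.19,"ty":-1,"tz":0,"rx":0,"ry":0,"rz":0,"grip":0.55}
    - {"tx":-0.19,"ty":-1,"tz":0,"rx":0,"ry":0,"rz":0,"grip":0.55}
    - {"tx":-0.19,"ty":-1,"tz":0,"rx":0,"ry":0,"rz":0,"grip":0.55}
    - {"tx":-0.19,"ty":-1,"tz":0,"rx":0,"ry":0,"rz":0,"grip":0.55}
    - {"tx":-0.19,"ty":-1,"tz":0,"rx":0,"ry":0,"rz":0,"grip":0.55}
    - {"tx":-0.19,"ty":-1,"tz":0,"rx":0,"ry":0,"rz":0,"grip":0.55}
    - {"tx":-0.19,"ty":-1,"tz":0,"rx":0,"ry":0,"rz":0,"grip":0.55}
    - {"tx":-0.19,"ty":-1,"tz":0,"rx":0,"ry":0,"rz":0,"grip":0.55}
    - {"tx":-0.19,"ty":-1,"tz":0,"rx":0,"ry":0,"rz":0,"grip":0.55}

```text
time_s: 18.65
position: [0.5028, 0.3217, 0.2504]
eef_rot: [3.131, 0.257, -0.0]
contact_force: [0.4, 1.2, 1.1]
finger_gap: 0.45
```

Call:
servo_tool:
  moves:
    - {"tx":-0.19,"ty":-1,"tz":0,"rx":0,"ry":0,"rz":0,"grip":0.55}
    - {"tx":-0.19,"ty":-1,"tz":0,"rx":0,"ry":0,"rz":0,"grip":0.55}
    - {"tx":-0.19,"ty":-0.8,"tz":0,"rx":0,"ry":0,"rz":0,"grip":0.55}
    - {"tx":-0.02,"ty":-0.28,"tz":0.3,"rx":0,"ry":0,"rz":0,"grip":0.55}
    - {"tx":0,"ty":0,"tz":0.7,"rx":0,"ry":0,"rz":0,"grip":0.55}
    - {"tx":0,"ty":0,"tz":0.7,"rx":0,"ry":0,"rz":0,"grip":0.55}
    - {"tx":0,"ty":0,"tz":0.7,"rx":0,"ry":0,"rz":0,"grip":0.55}
    - {"tx":0,"ty":0,"tz":0.6,"rx":0,"ry":0,"rz":0,"grip":0.55}
    - {"tx":0,"ty":0,"tz":0.3,"rx":0,"ry":0,"rz":0,"grip":0.55}
    - {"tx":0,"ty":0,"tz":0,"rx":0,"ry":0,"rz":0,"grip":0.55}

```text
time_s: 19.65
position: [0.4702, 0.4077, 0.1494]
eef_rot: [3.129, 0.258, -0.005]
contact_force: [-0.5, -0.7, -0.0]
finger_gap: 0.451
```

Run:
```python
from g import *
to(.4709,.409,.096,-80.5)
from h import *
im=read_camera("scene");top=read_camera("top")
a=cv2.resize(im[220:350,340:475,::-1],(405,390),interpolation=cv2.INTER_CUBIC);b=cv2.resize(top[195:325,80:210,::-1],(390,390),interpolation=cv2.INTER_CUBIC)
cv2.imwrite("pics/c9.png",np.hstack([a,cv2.convertScaleAbs(b,alpha=1.6)]))
```

```text
t=19.65 pos [0.4702 0.4077 0.1494] psi -80.58 tilt [-0.003  -0.0019] gap 0.451 F [-0.5 -0.7 -0. ]
units t [ 0.038 -0.043  1.781] rz -0.013
```

View pics/c9.png

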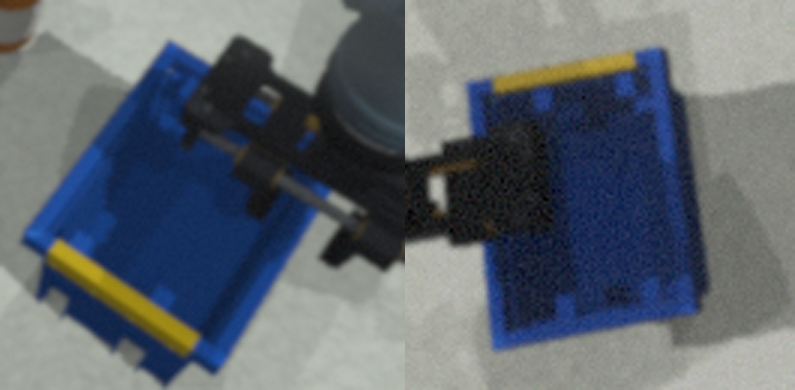

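Call:
servo_tool:
  moves:
    - {"tx":0.04,"ty":-0.04,"tz":0.3,"rx":0,"ry":0,"rz":0,"grip":0.55}
    - {"tx":0,"ty":0,"tz":0.4,"rx":0,"ry":0,"rz":0,"grip":0.55}
    - {"tx":0,"ty":0,"tz":0.4,"rx":0,"ry":0,"rz":0,"grip":0.55}
    - {"tx":0,"ty":0,"tz":0.3,"rx":0,"ry":0,"rz":0,"grip":0.55}
    - {"tx":0,"ty":0,"tz":0.2,"rx":0,"ry":0,"rz":0,"grip":0.55}
    - {"tx":0,"ty":0,"tz":0.15,"rx":0,"ry":0,"rz":0,"grip":0.55}
    - {"tx":0,"ty":0,"tz":0,"rx":0,"ry":0,"rz":0,"grip":0.55}
    - {"tx":0,"ty":0,"tz":0,"rx":0,"ry":0,"rz":0,"grip":0.65}
    - {"tx":0,"ty":0,"tz":0,"rx":0,"ry":0,"rz":0,"grip":0.7}
    - {"tx":0,"ty":0,"tz":0,"rx":0,"ry":0,"rz":0,"grip":0.75}

```text
time_s: 20.75
position: [0.4721, 0.4104, 0.0995]
eef_rot: [-3.13, -0.26, -0.001]
contact_force: [-0.4, 0.6, -0.7]
finger_gap: 0.257
```

Call:
servo_tool:
  moves:
    - {"tx":0,"ty":0,"tz":0,"rx":0,"ry":0,"rz":0,"grip":0.78}
    - {"tx":0,"ty":0,"tz":0,"rx":0,"ry":0,"rz":0,"grip":0.8}
    - {"tx":0,"ty":0,"tz":0,"rx":0,"ry":0,"rz":0,"grip":0.83}
    - {"tx":0,"ty":0,"tz":0,"rx":0,"ry":0,"rz":0,"grip":0.86}
    - {"tx":0,"ty":0,"tz":0,"rx":0,"ry":0,"rz":0,"grip":0.9}
    - {"tx":0,"ty":0,"tz":0,"rx":0,"ry":0,"rz":0,"grip":1}
    - {"tx":0,"ty":0,"tz":0,"rx":0,"ry":0,"rz":0,"grip":1}
    - {"tx":0,"ty":0,"tz":0,"rx":0,"ry":0,"rz":0,"grip":1}
    - {"tx":0,"ty":0,"tz":0,"rx":0,"ry":0,"rz":0,"grip":1}
    - {"tx":0,"ty":0,"tz":0,"rx":0,"ry":0,"rz":0,"grip":1}
  grip_force: 60

```text
time_s: 21.75
position: [0.4722, 0.41, 0.0994]
eef_rot: [3.13, 0.26, 0.001]
contact_force: [0.9, -4.5, 5.6]
finger_gap: 0.161
```

Run:
```python
from g import *
to(.4709,.409,.096,-80.5);print(s['torque'])
```

```text
t=21.75 pos [0.4722 0.41   0.0994] psi -80.51 tilt [ 0.0009 -0.0003] gap 0.161 F [ 0.9 -4.5  5.6]
units t [-0.05   0.027  0.114] rz -0.002
[-0.95092549  0.02479338  0.03558057]
```

Call:
servo_tool:
  moves:
    - {"tx":0,"ty":0,"tz":-0.05,"rx":0,"ry":0,"rz":0,"grip":1}
    - {"tx":0,"ty":0,"tz":-0.1,"rx":0,"ry":0,"rz":0,"grip":1}
    - {"tx":0,"ty":0,"tz":-0.1,"rx":0,"ry":0,"rz":0,"grip":1}
    - {"tx":0,"ty":0,"tz":-0.2,"rx":0,"ry":0,"rz":0,"grip":1}
    - {"tx":0,"ty":0,"tz":-0.2,"rx":0,"ry":0,"rz":0,"grip":1}
    - {"tx":0,"ty":0,"tz":-0.2,"rx":0,"ry":0,"rz":0,"grip":1}
    - {"tx":0,"ty":0,"tz":-0.1,"rx":0,"ry":0,"rz":0,"grip":1}
    - {"tx":0,"ty":0,"tz":-0.05,"rx":0,"ry":0,"rz":0,"grip":1}
    - {"tx":0,"ty":0,"tz":0,"rx":0,"ry":0,"rz":0,"grip":1}
    - {"tx":0,"ty":0,"tz":0,"rx":0,"ry":0,"rz":0,"grip":1}

```text
time_s: 22.75
position: [0.4717, 0.4101, 0.1287]
eef_rot: [3.131, 0.259, -0.001]
contact_force: [-0.6, 0.1, -3.9]
finger_gap: 0.16
```

Run:
```python
from g import *
to(.4709,.409,.096,-80.5);print(s['torque'])
from h import *
im=read_camera("scene");top=read_camera("top")
cv2.imwrite("pics/scene4.png",im[:,:,::-1]);cv2.imwrite("pics/top4.png",top[:,:,::-1])
o=cv2.imread("pics/scene3.png");n=im[:,:,::-1]
# yellow end, blue outline before vs after
for i in(o,n):
    h=cv2.cvtColor(np.ascontiguousarray(i),cv2.COLOR_BGR2HSV).astype(int);y=(h[:,:,0]>=18)&(h[:,:,0]<=30)&(h[:,:,1]>150)&(h[:,:,2]>80)
    y[:, :340]=0;y[:280]=0;y=big(y);a=np.argwhere(y)[:,::-1]
    print(len(a),a.mean(0),np.round(cv2.boxPoints(cv2.minAreaRect(a.astype(np.float32))),1).tolist())
```

```text
t=22.75 pos [0.4717 0.4101 0.1287] psi -80.52 tilt [-0.0003 -0.0001] gap 0.160 F [-0.6  0.1 -3.9]
units t [-0.031  0.033  1.091] rz -0.004
[ 0.26057871  0.17490262 -0.02837324]
428 [380.56542056 319.08411215] [[355.1000061035156, 306.29998779296875], [359.5, 299.79998779296875], [405.5, 331.29998779296875], [401.1000061035156, 337.79998779296875]]
453 [384.06622517 313.79028698] [[358.0, 301.0], [362.6000061035156, 294.20001220703125], [409.8999938964844, 326.20001220703125], [405.3999938964844, 332.8999938964844]]
```

Run:
```python
from h import *
g=np.array([.4823,.341]);th=np.radians(9.5);x=np.array([np.cos(th),np.sin(th)]);y=np.array([-x[1],x[0]])
for b in(-.05,.05):
    q=g+.094*x+b*y
    for dz in(.020,.025,.0293,.034): print(b,dz,np.round(proj("scene",np.r_[q,.12+dz])-proj("scene",np.r_[q,.12]),2))
```

```text
-0.05 0.02 [[ 1.61 -4.11]]
-0.05 0.025 [[ 2.02 -5.17]]
-0.05 0.0293 [[ 2.38 -6.08]]
-0.05 0.034 [[ 2.78 -7.09]]
0.05 0.02 [[ 2.56 -3.69]]
0.05 0.025 [[ 3.22 -4.63]]
0.05 0.0293 [[ 3.79 -5.45]]
0.05 0.034 [[ 4.42 -6.36]]
```

Call:
servo_tool:
  moves:
    - {"tx":0,"ty":0,"tz":-0.3,"rx":0,"ry":0,"rz":0,"grip":1}
    - {"tx":0,"ty":0,"tz":-0.7,"rx":0,"ry":0,"rz":0,"grip":1}
    - {"tx":0,"ty":0,"tz":-0.8,"rx":0,"ry":0,"rz":0,"grip":1}
    - {"tx":0,"ty":0,"tz":-0.8,"rx":0,"ry":0,"rz":0,"grip":1}
    - {"tx":0,"ty":0,"tz":-0.8,"rx":0,"ry":0,"rz":0,"grip":1}
    - {"tx":0,"ty":0,"tz":-0.8,"rx":0,"ry":0,"rz":0,"grip":1}
    - {"tx":0,"ty":0,"tz":-0.6,"rx":0,"ry":0,"rz":0,"grip":1}
    - {"tx":0,"ty":0,"tz":-0.4,"rx":0,"ry":0,"rz":-0.3,"grip":1}
    - {"tx":0,"ty":0,"tz":0,"rx":0,"ry":0,"rz":-0.6,"grip":1}
    - {"tx":0,"ty":0,"tz":0,"rx":0,"ry":0,"rz":-0.9,"grip":1}

```text
time_s: 23.85
position: [0.472, 0.4104, 0.2863]
eef_rot: [-3.091, -0.558, -0.002]
contact_force: [0.2, -0.0, -3.1]
finger_gap: 0.159
```

Call:
servo_tool:
  moves:
    - {"tx":0,"ty":0,"tz":0,"rx":0,"ry":0,"rz":-1,"grip":1}
    - {"tx":0,"ty":0,"tz":0,"rx":0,"ry":0,"rz":-1,"grip":1}
    - {"tx":0,"ty":0,"tz":0,"rx":0,"ry":0,"rz":-1,"grip":1}
    - {"tx":0,"ty":0,"tz":0,"rx":0,"ry":0,"rz":-1,"grip":1}
    - {"tx":0,"ty":0,"tz":0,"rx":0,"ry":0,"rz":-1,"grip":1}
    - {"tx":0,"ty":0,"tz":0,"rx":0,"ry":0,"rz":-1,"grip":1}
    - {"tx":0,"ty":0,"tz":0,"rx":0,"ry":0,"rz":-1,"grip":1}
    - {"tx":0,"ty":0,"tz":0,"rx":0,"ry":0,"rz":-1,"grip":1}
    - {"tx":0,"ty":0,"tz":0,"rx":0,"ry":0,"rz":-1,"grip":1}
    - {"tx":0,"ty":0,"tz":0,"rx":0,"ry":0,"rz":-1,"grip":1}

```text
time_s: 24.85
position: [0.4716, 0.4101, 0.2854]
eef_rot: [2.397, 2.03, -0.001]
contact_force: [0.0, 0.1, -3.4]
finger_gap: 0.157
```

Call:
servo_tool:
  moves:
    - {"tx":0,"ty":0,"tz":0,"rx":0,"ry":0,"rz":-1,"grip":1}
    - {"tx":0,"ty":0,"tz":0,"rx":0,"ry":0,"rz":-1,"grip":1}
    - {"tx":0,"ty":0,"tz":0,"rx":0,"ry":0,"rz":-1,"grip":1}
    - {"tx":0,"ty":0,"tz":0,"rx":0,"ry":0,"rz":-1,"grip":1}
    - {"tx":0,"ty":0,"tz":0,"rx":0,"ry":0,"rz":-1,"grip":1}
    - {"tx":0,"ty":0,"tz":0,"rx":0,"ry":0,"rz":-1,"grip":1}
    - {"tx":0,"ty":0,"tz":0,"rx":0,"ry":0,"rz":-1,"grip":1}
    - {"tx":0,"ty":0,"tz":0,"rx":0,"ry":0,"rz":-1,"grip":1}
    - {"tx":0,"ty":0,"tz":0,"rx":0,"ry":0,"rz":-1,"grip":1}
    - {"tx":0,"ty":0,"tz":0,"rx":0,"ry":0,"rz":-1,"grip":1}

```text
time_s: 25.85
position: [0.4716, 0.41, 0.2853]
eef_rot: [-1.061, -2.957, 0.001]
contact_force: [0.3, -0.2, -3.4]
finger_gap: 0.159
```

Run:
```python
from g import *
to(.5954,-.031,.285,79);print(s['torque'],s['qpos'])
```

```text
t=25.85 pos [0.4716 0.41   0.2853] psi 50.53 tilt [-0.0002 -0.0006] gap 0.159 F [ 0.3 -0.2 -3.4]
units t [-12.529  -8.724   0.018] rz -4.745
[-0.20669819  0.14112168 -0.00250503] [ 5.26131780e-01  2.57373899e-01  1.42121727e+00 -3.62813478e-04
  1.46347599e+00 -3.55778351e-01]
```

Call:
servo_tool:
  moves:
    - {"tx":0,"ty":0,"tz":0,"rx":0,"ry":0,"rz":-1,"grip":1}
    - {"tx":0,"ty":0,"tz":0,"rx":0,"ry":0,"rz":-1,"grip":1}
    - {"tx":0,"ty":0,"tz":0,"rx":0,"ry":0,"rz":-1,"grip":1}
    - {"tx":0,"ty":0,"tz":0,"rx":0,"ry":0,"rz":-0.8,"grip":1}
    - {"tx":0,"ty":0,"tz":0,"rx":0,"ry":0,"rz":-0.6,"grip":1}
    - {"tx":0,"ty":0,"tz":0,"rx":0,"ry":0,"rz":-0.35,"grip":1}
    - {"tx":-0.2,"ty":-0.4,"tz":0,"rx":0,"ry":0,"rz":0,"grip":1}
    - {"tx":-0.4,"ty":-0.8,"tz":0,"rx":0,"ry":0,"rz":0,"grip":1}
    - {"tx":-0.5,"ty":-1,"tz":0,"rx":0,"ry":0,"rz":0,"grip":1}
    - {"tx":-0.5,"ty":-1,"tz":0,"rx":0,"ry":0,"rz":0,"grip":1}

```text
time_s: 26.85
position: [0.5003, 0.3048, 0.2852]
eef_rot: [0.308, 3.126, -0.001]
contact_force: [0.0, -0.9, -2.5]
finger_gap: 0.155
```

Call:
servo_tool:
  moves:
    - {"tx":-0.5,"ty":-1,"tz":0,"rx":0,"ry":0,"rz":0,"grip":1}
    - {"tx":-0.5,"ty":-1,"tz":0,"rx":0,"ry":0,"rz":0,"grip":1}
    - {"tx":-0.5,"ty":-1,"tz":0,"rx":0,"ry":0,"rz":0,"grip":1}
    - {"tx":-0.5,"ty":-1,"tz":0,"rx":0,"ry":0,"rz":0,"grip":1}
    - {"tx":-0.5,"ty":-1,"tz":0,"rx":0,"ry":0,"rz":0,"grip":1}
    - {"tx":-0.5,"ty":-1,"tz":0,"rx":0,"ry":0,"rz":0,"grip":1}
    - {"tx":-0.5,"ty":-1,"tz":0,"rx":0,"ry":0,"rz":0,"grip":1}
    - {"tx":-0.5,"ty":-1,"tz":0,"rx":0,"ry":0,"rz":0,"grip":1}
    - {"tx":-0.5,"ty":-1,"tz":0,"rx":0,"ry":0,"rz":0,"grip":1}
    - {"tx":-0.5,"ty":-0.8,"tz":0,"rx":0,"ry":0,"rz":0,"grip":1}

```text
time_s: 27.85
position: [0.5899, -0.0137, 0.2854]
eef_rot: [0.311, 3.126, -0.002]
contact_force: [0.0, 1.2, -3.1]
finger_gap: 0.16
```

Run:
```python
from g import *
to(.5954,-.031,.285,79);print(s['torque'])
```

```text
t=27.85 pos [ 0.5899 -0.0137  0.2854] psi 78.65 tilt [ 0.0002 -0.0012] gap 0.160 F [ 0.   1.2 -3.1]
units t [-0.293 -0.528  0.015] rz -0.059
[-0.14478799  0.04303725  0.01544104]
```

Call:
servo_tool:
  moves:
    - {"tx":-0.2,"ty":-0.33,"tz":0,"rx":0,"ry":0,"rz":-0.06,"grip":1}
    - {"tx":-0.09,"ty":-0.2,"tz":0,"rx":0,"ry":0,"rz":0,"grip":1}
    - {"tx":0,"ty":0,"tz":0.2,"rx":0,"ry":0,"rz":0,"grip":1}
    - {"tx":0,"ty":0,"tz":0.3,"rx":0,"ry":0,"rz":0,"grip":1}
    - {"tx":0,"ty":0,"tz":0.4,"rx":0,"ry":0,"rz":0,"grip":1}
    - {"tx":0,"ty":0,"tz":0.3,"rx":0,"ry":0,"rz":0,"grip":1}
    - {"tx":0,"ty":0,"tz":0.1,"rx":0,"ry":0,"rz":0,"grip":1}
    - {"tx":0,"ty":0,"tz":0,"rx":0,"ry":0,"rz":0,"grip":1}
    - {"tx":0,"ty":0,"tz":0,"rx":0,"ry":0,"rz":0,"grip":1}
    - {"tx":0,"ty":0,"tz":0,"rx":0,"ry":0,"rz":0,"grip":1}

```text
time_s: 28.85
position: [0.596, -0.0282, 0.2465]
eef_rot: [0.297, 3.126, -0.0]
contact_force: [-1.3, -0.5, -3.9]
finger_gap: 0.158
```

Run:
```python
from g import *
to(.5954,-.031,.2455,79);print(s['torque'])
from h import *
im={n:read_camera(n) for n in P}
for n in P: cv2.imwrite(f"pics/{n}5.png",im[n][:,:,::-1])
zb=s["position"][2]-.0994+.12
for n in P:
    h=cv2.cvtColor(im[n],cv2.COLOR_RGB2HSV).astype(int);H,S,V=h[:,:,0],h[:,:,1],h[:,:,2]
    for nm,lo,hi,z in(("green",50,80,.12),("blue",105,128,zb)):
        m=big((H>=lo)&(H<=hi)&(S>110)&(V>25))
        a=np.argwhere(m)[:,::-1]
        ap=cv2.approxPolyDP(cv2.convexHull(a.astype(np.int32)),3,True)[:,0]
        print(n,nm,len(a),[(u.tolist(),np.round(w[:2],4).tolist()) for u,w in zip(ap,plane(n,ap.astype(float),z))])
a=cv2.resize(im["scene"][100:290,190:360,::-1],(400,447),interpolation=cv2.INTER_CUBIC);b=cv2.resize(im["top"][130:290,210:350,::-1],(391,447),interpolation=cv2.INTER_CUBIC)
cv2.imwrite("pics/c10.png",np.hstack([a,cv2.convertScaleAbs(b,alpha=1.6)]))
```

```text
t=28.85 pos [ 0.596  -0.0282  0.2465] psi 79.15 tilt [ 0.0011 -0.0003] gap 0.158 F [-1.3 -0.5 -3.9]
units t [ 0.001 -0.096  0.035] rz 0.025
[-0.22141229 -0.02129087 -0.00458011]
scene green 1914 [([314, 232], [0.5311, 0.1287]), ([299, 254], [0.5952, 0.1474]), ([243, 282], [0.7283, 0.1185]), ([209, 221], [0.6891, -0.0517]), ([306, 221], [0.5238, 0.0954])]
scene blue 6340 [([320, 195], [0.5369, 0.1352]), ([303, 221], [0.6041, 0.1574]), ([238, 253], [0.7382, 0.1301]), ([197, 182], [0.697, -0.051]), ([237, 165], [0.609, -0.033]), ([282, 158], [0.527, 0.0142])]Traceback (most recent call last):
  File "<stdin>", line 10, in <module>
  File "h.py", line 20, in big
    n,l,s,_=cv2.connectedComponentsWithStats(m.astype(np.uint8));return l==1+np.argmax(s[1:,4])
                                                                             ~~~~~~~~~^^^^^^^^^
    return _wrapfunc(a, 'argmax', axis=axis, out=out, **kwds)
    return bound(*args, **kwds)
ValueError: attempt to get argmax of an empty sequence
```

```bash
cat > m.py <<'E'
from h import *
def corners(n,im,nm,z,eps=3):
    h=cv2.cvtColor(np.ascontiguousarray(im),cv2.COLOR_RGB2HSV).astype(int);H,S,V=h[:,:,0],h[:,:,1],h[:,:,2]
    lo,hi=(50,80) if nm=="green" else (105,128)
    m=big((H>=lo)&(H<=hi)&(S>110)&(V>25))
    d=cv2.dilate(m.astype(np.uint8),np.ones((5,5)))>0
    y=(H>=18)&(H<=30)&(S>130)&(V>50)&(cv2.dilate(m.astype(np.uint8),np.ones((15,15)))>0)
    a=np.argwhere(m|y)[:,::-1]
    ap=cv2.approxPolyDP(cv2.convexHull(a.astype(np.int32)),eps,True)[:,0]
    w=plane(n,ap.astype(float),z)[:,:2]
    print(n,nm,len(a),y.sum(),[(u.tolist(),np.round(v,4).tolist()) for u,v in zip(ap,w)],"rect",cv2.minAreaRect(plane(n,a.astype(float),z)[:,:2].astype(np.float32)))
E
python3 - <<'E'
from m import *
L=lambda f:cv2.imread(f"pics/{f}.png")[:,:,::-1]
corners("top",L("top0"),"green",.12);corners("top",L("top5"),"blue",.267);corners("top",L("top3"),"blue",.12)
corners("scene",L("scene3"),"green",.12);corners("scene",L("scene5"),"green",.12);corners("scene",L("scene3"),"blue",.12);corners("scene",L("scene5"),"blue",.267)
im={n:L(n+"5") for n in P}
a=cv2.resize(im["scene"][100:290,190:360,::-1],(400,447),interpolation=cv2.INTER_CUBIC);b=cv2.resize(im["top"][130:290,210:350,::-1],(391,447),interpolation=cv2.INTER_CUBIC)
cv2.imwrite("pics/c10.png",np.hstack([a,cv2.convertScaleAbs(b,alpha=1.6)]))
E
```

```text
top green 3966 180 [([313, 166], [0.6894, -0.0532]), ([299, 248], [0.5021, -0.0168]), ([236, 237], [0.5286, 0.1225]), ([253, 155], [0.7186, 0.0846])] rect ((0.610248863697052, 0.03435333073139191), (0.14570829272270203, 0.1959279328584671), 78.50275421142578)
top blue 1621 0 [([308, 199], [0.5802, -0.0313]), ([301, 237], [0.509, -0.0165]), ([258, 227], [0.5288, 0.0626]), ([267, 191], [0.597, 0.0454])] rect ((0.553791880607605, 0.015541162341833115), (0.08493191003799438, 0.07720939069986343), 77.369873046875)
top blue 5624 206 [([171, 300], [0.394, 0.2624]), ([110, 310], [0.3746, 0.3941]), ([101, 223], [0.5652, 0.4279]), ([165, 212], [0.5879, 0.2838]), ([172, 231], [0.5444, 0.2662]), ([179, 281], [0.4342, 0.2465])] rect ((0.48205241560935974, 0.33449244499206543), (0.1980597823858261, 0.15721014142036438), 9.766982078552246)
scene green 4742 237 [([314, 232], [0.5311, 0.1287]), ([299, 254], [0.5952, 0.1474]), ([244, 282], [0.7267, 0.1199]), ([208, 221], [0.6909, -0.0532]), ([270, 192], [0.5297, -0.022]), ([287, 196], [0.5075, 0.0139])] rect ((0.6151118874549866, 0.052437953650951385)
[... 336 characters left out ...]
15), 78.3464126586914)
scene blue 6788 456 [([457, 271], [0.3747, 0.3985]), ([411, 343], [0.5699, 0.4303]), ([395, 347], [0.5987, 0.415]), ([353, 318], [0.6155, 0.3232]), ([349, 295], [0.5852, 0.2846]), ([396, 235], [0.4002, 0.2558])] rect ((0.496525377035141, 0.34459537267684937), (0.2272520810365677, 0.14850208163261414), 9.808889389038086)
scene blue 6738 398 [([320, 195], [0.5368, 0.1352]), ([303, 221], [0.6041, 0.1573]), ([231, 260], [0.7563, 0.1329]), ([212, 228], [0.7407, 0.0567]), ([197, 182], [0.6969, -0.0511]), ([239, 160], [0.5972, -0.041]), ([287, 152], [0.5077, 0.0086])] rect ((0.6287153363227844, 0.05711275339126587), (0.2047286182641983, 0.2215454876422882), 78.98856353759766)
```

View pics/c10.png

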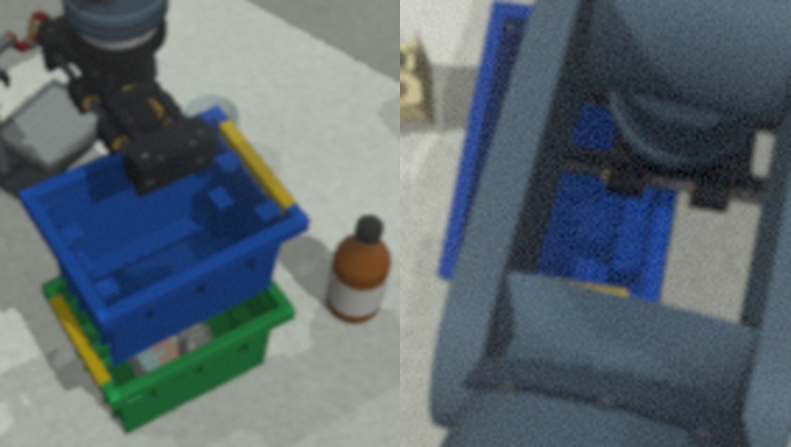

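Run:
```python
from h import *
S=lambda x,y:[190+x/2.353,100+y/2.353];T=lambda x,y:[210+(x-400)/2.793,130+y/2.793]
b=plane("scene",[S(22,190),S(107,320),S(308,218),S(215,108)],.2665)[:,:2];g=plane("scene",[S(45,287),S(118,395),S(295,308)],.12)[:,:2]
print("blue",b.round(4).tolist(),"ctr",(b[0]+b[2])/2,(b[1]+b[3])/2);print("green",g.round(4).tolist(),"ctr",(g[0]+g[2])/2)
ang=lambda d:np.degrees(np.arctan2(d[1],d[0]))
print(ang(b[1]-b[2]),ang(b[0]-b[3]),ang(b[1]-b[0]),"green",ang(g[1]-g[2]),ang(g[1]-g[0]))
t=plane("top",[T(492,5),T(440,278),T(680,190),T(660,300)],.2665)[:,:2];print("top",t.round(4).tolist(),ang(t[0]-t[1]),ang(t[2]-t[3]),np.linalg.norm(t[0]-t[1]))
q=np.radians(-11.);x=np.array([np.cos(q),np.sin(q)]);y=np.array([-x[1],x[0]])
print("edge y coords",t@y,"x",t@x,"green centre top y,x",np.array([.609,.0335])@y,np.array([.609,.0335])@x)
```

```text
blue [[0.6913, -0.051], [0.719, 0.0989], [0.5311, 0.132], [0.5043, -0.0127]] ctr [0.61118257 0.04049215] [0.61167384 0.04313992]
green [[0.6905, -0.0493], [0.7119, 0.0889], [0.5268, 0.1287]] ctr [0.60865108 0.03968222]
-9.969875223383578 -11.586935671086596 79.5324655160378 green -12.12294219758703 81.22839175338204
top [[0.7163, 0.0914], [0.5252, 0.1251], [0.5821, -0.0356], [0.5082, -0.0203]] -10.008633464305046 -11.66922831261753 0.19405750536195898
edge y coords [0.22639056 0.22303303 0.07616519 0.07704598] x [0.68568259 0.49165414 0.57814947 0.50274421] green centre top y,x 0.14908718882981253 0.591418853374513
```

Call:
servo_tool:
  moves:
    - {"tx":0,"ty":-0.07,"tz":0.1,"rx":0,"ry":0,"rz":0.02,"grip":1}
    - {"tx":0,"ty":0,"tz":0.15,"rx":0,"ry":0,"rz":0,"grip":1}
    - {"tx":0,"ty":0,"tz":0.2,"rx":0,"ry":0,"rz":0,"grip":1}
    - {"tx":0,"ty":0,"tz":0.2,"rx":0,"ry":0,"rz":0,"grip":1}
    - {"tx":0,"ty":0,"tz":0.15,"rx":0,"ry":0,"rz":0,"grip":1}
    - {"tx":0,"ty":0,"tz":0.1,"rx":0,"ry":0,"rz":0,"grip":1}
    - {"tx":0,"ty":0,"tz":0.1,"rx":0,"ry":0,"rz":0,"grip":1}
    - {"tx":0,"ty":0,"tz":0.05,"rx":0,"ry":0,"rz":0,"grip":1}
    - {"tx":0,"ty":0,"tz":0,"rx":0,"ry":0,"rz":0,"grip":1}
    - {"tx":0,"ty":0,"tz":0,"rx":0,"ry":0,"rz":0,"grip":1}

```text
time_s: 29.95
position: [0.5954, -0.0302, 0.2146]
eef_rot: [0.3, 3.127, -0.0]
contact_force: [0.0, 0.0, -2.7]
finger_gap: 0.163
```

Run:
```python
from g import *
to(.5954,-.031,.2094,79);print(s['torque'])
```

```text
t=29.95 pos [ 0.5954 -0.0302  0.2146] psi 79.03 tilt [ 0.0003 -0.0001] gap 0.163 F [ 0.   0.  -2.7]
units t [-0.006 -0.026  0.174] rz 0.004
[-0.20600766  0.04370502 -0.03628737]
```

Call:
servo_tool:
  moves:
    - {"tx":0,"ty":0,"tz":0.04,"rx":0,"ry":0,"rz":0,"grip":1}
    - {"tx":0,"ty":0,"tz":0.04,"rx":0,"ry":0,"rz":0,"grip":1}
    - {"tx":0,"ty":0,"tz":0.03,"rx":0,"ry":0,"rz":0,"grip":1}
    - {"tx":0,"ty":0,"tz":0.03,"rx":0,"ry":0,"rz":0,"grip":1}
    - {"tx":0,"ty":0,"tz":0.03,"rx":0,"ry":0,"rz":0,"grip":1}
    - {"tx":0,"ty":0,"tz":0,"rx":0,"ry":0,"rz":0,"grip":1}
    - {"tx":0,"ty":0,"tz":0,"rx":0,"ry":0,"rz":0,"grip":1}
    - {"tx":0,"ty":0,"tz":0,"rx":0,"ry":0,"rz":0,"grip":1}
    - {"tx":0,"ty":0,"tz":0,"rx":0,"ry":0,"rz":0,"grip":1}
    - {"tx":0,"ty":0,"tz":0,"rx":0,"ry":0,"rz":0,"grip":1}

```text
time_s: 30.95
position: [0.5959, -0.031, 0.2109]
eef_rot: [0.301, 3.125, -0.002]
contact_force: [-2.8, -3.6, 5.1]
finger_gap: 0.16
```

Run:
```python
from g import *
to(.5954,-.031,.2094,79);print(s['torque'])
```

```text
t=30.95 pos [ 0.5959 -0.031   0.2109] psi 79.00 tilt [ 0.0022 -0.0014] gap 0.160 F [-2.8 -3.6  5.1]
units t [ 0.017 -0.003  0.05 ] rz 0.0
[-0.33963991  0.36668203  0.0301749 ]
```

Call:
servo_tool:
  moves:
    - {"tx":0,"ty":0,"tz":0.03,"rx":0,"ry":0,"rz":0,"grip":1}
    - {"tx":0,"ty":0,"tz":0.02,"rx":0,"ry":0,"rz":0,"grip":1}
    - {"tx":0,"ty":0,"tz":0,"rx":0,"ry":0,"rz":0,"grip":1}
    - {"tx":0,"ty":0,"tz":0,"rx":0,"ry":0,"rz":0,"grip":1}
    - {"tx":0,"ty":0,"tz":0,"rx":0,"ry":0,"rz":0,"grip":0.83}
    - {"tx":0,"ty":0,"tz":0,"rx":0,"ry":0,"rz":0,"grip":0.8}
    - {"tx":0,"ty":0,"tz":0,"rx":0,"ry":0,"rz":0,"grip":0.75}
    - {"tx":0,"ty":0,"tz":0,"rx":0,"ry":0,"rz":0,"grip":0.7}
    - {"tx":0,"ty":0,"tz":0,"rx":0,"ry":0,"rz":0,"grip":0.65}
    - {"tx":0,"ty":0,"tz":0,"rx":0,"ry":0,"rz":0,"grip":0.6}

```text
time_s: 31.95
position: [0.5951, -0.03, 0.2075]
eef_rot: [-0.3, -3.127, -0.0]
contact_force: [0.1, -1.0, -0.5]
finger_gap: 0.393
```

Run:
```python
from g import *
to(.5954,-.031,.2094,79);print(s['torque'])
```

```text
t=31.95 pos [ 0.5951 -0.03    0.2075] psi 79.03 tilt [-0.0004  0.0003] gap 0.393 F [ 0.1 -1.  -0.5]
units t [-0.015 -0.032 -0.062] rz 0.006
[0.03478071 0.01780184 0.03781829]
```

Call:
servo_tool:
  moves:
    - {"tx":0,"ty":0,"tz":-0.1,"rx":0,"ry":0,"rz":0,"grip":0.6}
    - {"tx":0,"ty":0,"tz":-0.3,"rx":0,"ry":0,"rz":0,"grip":0.6}
    - {"tx":0,"ty":0,"tz":-0.5,"rx":0,"ry":0,"rz":0,"grip":0.6}
    - {"tx":0,"ty":0,"tz":-0.8,"rx":0,"ry":0,"rz":0,"grip":0.6}
    - {"tx":0,"ty":0,"tz":-0.9,"rx":0,"ry":0,"rz":0,"grip":0.6}
    - {"tx":0,"ty":0,"tz":-0.9,"rx":0,"ry":0,"rz":0,"grip":0.6}
    - {"tx":0,"ty":-0.6,"tz":-0.5,"rx":0,"ry":0,"rz":0,"grip":0.6}
    - {"tx":0.5,"ty":-1,"tz":0,"rx":0,"ry":0,"rz":0,"grip":0.6}
    - {"tx":0.5,"ty":-1,"tz":0,"rx":0,"ry":0,"rz":0,"grip":0.6}
    - {"tx":0.5,"ty":-1,"tz":0,"rx":0,"ry":0,"rz":0,"grip":0.6}

```text
time_s: 32.95
position: [0.53, -0.1285, 0.3297]
eef_rot: [0.299, 3.125, -0.001]
contact_force: [-0.3, -0.5, 0.2]
finger_gap: 0.399
```

Call:
servo_tool:
  moves:
    - {"tx":0.5,"ty":-1,"tz":0,"rx":0,"ry":0,"rz":0,"grip":0.6}
    - {"tx":0.5,"ty":-1,"tz":0,"rx":0,"ry":0,"rz":0,"grip":0.6}
    - {"tx":0.5,"ty":-1,"tz":0,"rx":0,"ry":0,"rz":0,"grip":0.6}
    - {"tx":0.5,"ty":-1,"tz":0,"rx":0,"ry":0,"rz":0,"grip":0.6}
    - {"tx":0.5,"ty":-1,"tz":0,"rx":0,"ry":0,"rz":0,"grip":0.6}
    - {"tx":0.5,"ty":-0.5,"tz":0,"rx":0,"ry":0,"rz":0,"grip":0.6}
    - {"tx":0,"ty":0,"tz":0,"rx":0,"ry":0,"rz":0,"grip":0.6}
    - {"tx":0,"ty":0,"tz":0,"rx":0,"ry":0,"rz":0,"grip":0.6}
    - {"tx":0,"ty":0,"tz":0,"rx":0,"ry":0,"rz":0,"grip":0.6}
    - {"tx":0,"ty":0,"tz":0,"rx":0,"ry":0,"rz":0,"grip":0.6}

```text
time_s: 33.95
position: [0.4114, -0.2718, 0.3281]
eef_rot: [0.298, 3.127, -0.0]
contact_force: [1.0, 0.2, 0.5]
finger_gap: 0.398
```

Run:
```python
from g import *
to(.5954,-.031,.2094,79)
from m import *
im={n:read_camera(n) for n in P}
for n in P: cv2.imwrite(f"pics/{n}6.png",im[n][:,:,::-1])
for n in P:
    corners(n,im[n],"blue",.23)
corners("scene",im["scene"],"green",.12)
a=cv2.resize(im["scene"][110:300,180:350,::-1],(400,447),interpolation=cv2.INTER_CUBIC);b=cv2.resize(im["top"][130:290,210:350,::-1],(391,447),interpolation=cv2.INTER_CUBIC)
cv2.imwrite("pics/c11.png",np.hstack([a,cv2.convertScaleAbs(b,alpha=1.6)]))
```

```text
t=33.95 pos [ 0.4114 -0.2718  0.3281] psi 79.11 tilt [ 0.0004 -0.0001] gap 0.398 F [1.  0.2 0.5]
units t [-4.504  9.041  3.958] rz 0.018
scene blue 7291 490 [([318, 203], [0.5318, 0.129]), ([302, 230], [0.6013, 0.1546]), ([246, 259], [0.7236, 0.1317]), ([231, 262], [0.7484, 0.1181]), ([212, 230], [0.7321, 0.0382]), ([200, 192], [0.6942, -0.0535]), ([281, 157], [0.5034, -0.0141])] rect ((0.6259604692459106, 0.054230377078056335), (0.1898086965084076, 0.21881261467933655), 79.23118591308594)
top blue 6774 309 [([317, 148], [0.6932, -0.0544]), ([301, 243], [0.5017, -0.0175]), ([229, 230], [0.5293, 0.1219]), ([247, 137], [0.7197, 0.0872])] rect ((0.6106709241867065, 0.03426063060760498), (0.14842480421066284, 0.1987871378660202), 79.34268951416016)
scene green 1523 51 [([314, 231], [0.5293, 0.1268]), ([299, 254], [0.5952, 0.1474]), ([245, 282], [0.7252, 0.1213]), ([227, 256], [0.7149, 0.0477]), ([306, 221], [0.5238, 0.0954])] rect ((0.6255118250846863, 0.10504934191703796), (0.07419317215681076, 0.1991887241601944), 77.67646026611328)
```

Run:
```python
from h import *
o,n=[cv2.imread(f"pics/scene{i}.png") for i in(0,6)]
o2,n2=[cv2.imread(f"pics/top{i}.png") for i in(0,6)]
for nm,a,b,(x0,y0,x1,y1) in(("jar",o,n,(122,174,160,214)),("beaker",o,n,(264,136,296,180)),("reagent",o,n,(326,190,360,240)),("rack",o,n,(248,304,342,396)),("rack top",o2,n2,(132,138,224,182)),("reagent top",o2,n2,(226,274,260,304)),("jar top",o2,n2,(384,132,424,168))):
    r=cv2.matchTemplate(b[y0-8:y1+8,x0-8:x1+8],a[y0:y1,x0:x1],cv2.TM_CCOEFF_NORMED);_,v,_,l=cv2.minMaxLoc(r);print(nm,round(v,3),l[0]-8,l[1]-8)
# any basket sign / slides elsewhere; blue level check: quad corners at z=.23 vs level
from bench import *
hand_in()
```

```text
jar 1.0 0 0
beaker 0.512 0 0
reagent 0.986 0 0
rack 0.987 0 0
rack top 0.991 0 0
reagent top 0.951 0 0
jar top 0.994 0 0
the job is handed in; nothing more can be done
```

I carried out every step and handed the job in at about 34 s of the 69 s allowed. I could not view the final picture because the 12-picture limit was used up, so the last checks are from measurements only.

- **Basket:** I gripped it across both straps and pressed the keeper back with the bar (about 4.4 N). I lifted it over the nose, lowered it onto the green crate's floor and let go. Seen from above afterwards, it stood upright with its slides in.
- **Blue crate:** I turned it end for end and lowered it until it met resistance at stacking height, about 1.5 mm above the value I expected. I then pressed slightly further, let go and backed away. The gripper is open and reads no contact.
- **Position of the stack:**
  - The top camera puts the blue crate within about 0.5 mm of the green one's centre and about 1° off its angle.
  - The outer rim corners agree with a level crate whose rim top is 230 mm up, which is the stacked height.
  - The two cameras disagreed by about 5 mm in y, the same for both crates, so the crates' positions relative to each other still hold.
- **Bystanders:** The jar, reagent bottle and tube rack matched their starting pictures with no shift. The beaker also showed no shift, but its match was weak (0.51), perhaps because the arm or its shadow was near it, so that check is not conclusive.

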